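# Hang the finished reels on the gravity outfeed rail and lock the keeper

## Robot

A 7-joint arm with a two-finger parallel gripper is mounted at the origin on the work surface. World frame = base frame: x ahead of the robot, y to its left, z up, the work surface at z = 0. Lengths are in mm, angles in rad, forces in N, time in s.
With the tool pointing down it reaches from about 425 to 825 mm from the base axis. Payload 3.6 kg.
Tool frame: the origin (TCP) lies on the centre line of the jaws, within the pads' length; the fingertips stand 11 mm ahead of it and the grasp point (between the pads) lies 8 mm behind it (arm.nose_length is the z of the fingertips in the tool frame, in mm); z points along the fingers, y is the line along which they close (so a half turn about z gives the same grasp; the last joint's range is limited). The gripper opens to 93 mm and grips with 3 to 60 N. Pads are 15 mm wide; open, the fingers measure 128 mm over their backs; the gripper's body (75 mm by 188 mm) begins 65 mm behind the grasp point.
Start: joints at [1.091, 0.615, -0.013, 1.423, 0.008, 1.103, -0.04], TCP at [284.372, -584.462, 229.64] pointing down, gripper open.
Joint ranges: [-3.12, 3.12], [-0.3, 2.06], [-1.34, 1.32], [0.26, 2.42], [-1.36, 4.5], [0.01, 1.98], [-2.84, 2.84]. Speed limits (rad/s): [2.79, 2.79, 3.14, 3.14, 3.14, 3.14, 3.14].

## Interface

Orientations are given as a rotation vector (axis times angle).
In Python, from workcell import status, cams, ticket, arm gives the robot as it stands.
- The arm moves only by the tool arm_command, never from a script. Its argument "series" is a list of rows, each an object with "offset": the shift along the tool's x, y, z in m, a list of three; "delta_rot": the turn, a rotation vector about the tool's x, y, z in degrees, a list of three. A call has 1 to 12 rows; each row is the pose to reach, as a shift and turn from the pose commanded when the call began, along the tool's axes at that moment; what a row does not reach only later rows make up. A row lasts 1/8 s, in which the tool goes at most 62.5 mm and 10.7 degrees, less where a joint would pass 70% of its speed; a pose out of reach is approached as far as the arm can. A call with a gripper value outside its range is refused whole. "fingers" is the opening, from -1 (shut) to 1 (fully open), set as the call begins (left out, the last holds). The fingers move at their own pace and stop on an object; "force" is the grip in N (left out, the last holds). Time passes only in rows, so rows that repeat a pose let the fingers close. It gives the time, the measured TCP pose, the force, the opening and the grip force at its end, in the units of the state.
- status.state(): the state, without advancing time (a new reading comes with each control period).
- cams.camera(name): name is "scene" or "top"; returns (picture, depth): 384x512x3 uint8, red, green, blue; 384x512 float32, mm along the optical axis (not along the pixel's ray), 0 where there is no reading.
- cams.camera_info(name): a dict with "vertical_fov" (degrees; the focal length in pixels is half the picture's height over the tangent of half this angle, whatever the lens; pixels are square), "cx", "cy" (the principal point, pixels), "R" (3x3) and "t" (3): a world point X has camera coordinates R X + t. Camera axes: x right, y down, z forward; pixel columns grow to the right and rows downward; lengths in mm; the calibration is good to about 2 mm. A picture is of the moment at which its call begins. camera_info takes no time and is no camera call.
- ticket.sign_off(): hands the job in; it is judged then, once.
The state is a dict: "time_s": time; "joint_pos": joint angles; "qvel": joint speeds; "joint_torque": joint torques, N m; "tcp_pos": TCP position; "orientation": TCP orientation; "contact_force": force on the tool from outside, world axes, zero at the start; "torque": the same for the moment, N m; "finger_gap": opening from 0.0 (shut) to 1.0 (fully open); "finger_force": force on a finger pad.
Only numpy, scipy, OpenCV 4.12 (cv2) and the standard library are available. Lean on these libraries where they do the work, as an engineer would, in place of code of your own. Each camera call takes 0.05 s, during which the arm holds its last target. There are 200 camera calls.

## Task

Swing the keeper bar of the sloped outfeed rail wide open, then hang every carrier that holds a reel on the rail by its roller at the open loading gap and let it roll down to queue at the stop. When all the reels are down, swing the keeper bar shut until it snaps home in its detent; leave the empty carrier standing where it is.

Things in the scene. Friction and masses are not known exactly. Their poses are not given: they have to be found in the camera images.
- reel_1: steel reel carrier, 0.36 kg, 247 mm high, with a 100 mm cardboard-sided reel (flat sides facing y, centre z = 57 mm) in its fork; stands on its foot plate (90 mm in x, 54 in y, 6 thick). Origin: centre of the foot's underside, z up. On top a black grip tab centred on the z axis: 24 mm in x, 14 in y, z = 217 to 247 mm. See reel_2 for the hook. May be absent (None from the start)
- reel_2: like reel_1; may be absent. Each carrier's hook is a C open towards its +x: a strap (22 mm wide, x = -20 to -16 mm) joins tab and fork; inside hangs a free-turning white flanged roller, axle along x at z = 177 mm. Free throat from the roller's tread (z = 165) down to the fork's top (z = 115 mm): 50 mm
- reel_3: like reel_1; may be absent. To hang a carrier: turn it so its x and y point as rail_bar's do, bring it in from the rail's -x side with the roller's flanges above the bar, set the roller down on the bar at the loading gap and let go. Within 5 mm and 8 degrees the coned flanges centre it. Grip the tab across x, so that neither finger stands in its way downhill
- reel_4: like reel_1; may be absent. A carrier let go in the loading gap rolls down by itself at about 0.15 m/s (2 to 3 s to the stop) and queues, hanging upright, about 58 mm from carrier to carrier, their dark buffer bars end to end (bar along y above the roller, 58 mm long, x = -15 to -3, z = 197 to 211 mm)
- reel_1_axle (a point): centre of the roller of reel_1: 177 mm above the carrier's origin along its z axis. Roller: tread radius 12 mm and 9 mm wide between coned flanges 36 mm across; 21 mm wide over all
- reel_2_axle (a point): centre of the roller of reel_2: 177 mm above the carrier's origin along its z axis
- reel_3_axle (a point): centre of the roller of reel_3: 177 mm above the carrier's origin along its z axis
- reel_4_axle (a point): centre of the roller of reel_4: 177 mm above the carrier's origin along its z axis
- empty: a carrier of the same make and size as reel_1 but with nothing in its fork (0.28 kg); stands among the others on the mat; origin as for reel_1
- mat: black rubber bench mat, 150 x 540 mm, 3 mm thick, on which the carriers stand in a row along its y axis, their hooks' straps towards the robot; origin at the centre of its underside. The bench between mat and robot, and between the loading gap and the robot, holds only things lower than 45 mm
- rail_bar: sloped outfeed rail: steel flat bar on edge, 6 mm thick (x), 25 mm deep, y = -78 to 342 mm, held by a post at each end only; falls at 5 degrees along its +y. Origin: on the top edge's centre line in the middle of the loading gap (y = -55 to 55 mm), 220 mm above the bench; z square to the slope, +x away from the robot
- rail_load (a point): the point on the rail's top edge in the middle of the loading gap (rail_bar's origin). A hung carrier's axle is 12 mm above the top edge. The fixed hold-down rod (10 mm thick, axis at rail_bar x = 8, z = 38 mm) runs over the rest of the rail from y = 67 mm to the stop: rollers (30 mm high) roll under it but cannot be put on or taken off there
- rail_stop (a point): centre of the rubber stop's face at the lower end of the rail (rail_bar y = 328, z = 12 mm); a carrier at the stop has its axle 18 mm uphill of it
- keeper (a joint): keeper bar angle, rad: 0 = shut, over the loading gap in line with the hold-down rod (so at the start); grows as its free end swings away from the robot (to rail_bar +x) about rail_bar's z axis through keeper_pivot; limit 1.6. A spring detent at the pivot gives way between 0.1 and 0.5 rad (about 3 N at the knob) and snaps the bar to 0; elsewhere it stays where left
- keeper_knob (a point): centre of the top of the black upright round knob near the keeper bar's free end: 18 mm in diameter, standing 35 mm above the 10 mm round steel bar; 112 mm from the pivot
- keeper_pivot (a point): the keeper bar's pivot at the upper end of the rail, on the bar's axis: rail_bar x = 8, y = -78, z = 38 mm; below it a hinge head, 46 mm in x and 56 in y, on the upper end post, 30 mm square, at rail_bar y = -97 mm (the lower post is at 361 mm); keep a carried carrier clear of it
Not all that is in view belongs to the job. What is shaped like the reel_2 but yellow is not meant.

How it is judged (in metres and radians):
On the way, in this order (a step that is already met when the one before it is completed fails the run):
1. the keeper bar is swung wide open (value of joint keeper above 1 rad), for 0.2 s.
2. every reel carrier hangs on the rail by its roller, let go of and come to rest in the queue at the stop (x of reel_1_axle in the frame of rail_bar between -0.006 and 0.006 m and z of reel_1_axle in the frame of rail_bar between 0.006 and 0.018 m and y of reel_1_axle in the frame of rail_bar between 0.12 and 0.33 m and angle between each of reel_1, reel_2, reel_3, reel_4's own z axis and vertical below 0.25 rad and linear speed of each of reel_1, reel_2, reel_3, reel_4 below 0.1 m/s and x of reel_2_axle in the frame of rail_bar between -0.006 and 0.006 m and z of reel_2_axle in the frame of rail_bar between 0.006 and 0.018 m and y of reel_2_axle in the frame of rail_bar between 0.12 and 0.33 m and x of reel_3_axle in the frame of rail_bar between -0.006 and 0.006 m and z of reel_3_axle in the frame of rail_bar between 0.006 and 0.018 m and y of reel_3_axle in the frame of rail_bar between 0.12 and 0.33 m and x of reel_4_axle in the frame of rail_bar between -0.006 and 0.006 m and z of reel_4_axle in the frame of rail_bar between 0.006 and 0.018 m and y of reel_4_axle in the frame of rail_bar between 0.12 and 0.33 m and y of any of reel_1_axle, reel_2_axle, reel_3_axle, reel_4_axle in the frame of rail_bar above 0.297 m and contact force between the fingers and reel_1 below 0.1 N and contact force between the fingers and reel_2 below 0.1 N and contact force between the fingers and reel_3 below 0.1 N and contact force between the fingers and reel_4 below 0.1 N), for 0.2 s.
3. the keeper bar is shut in its detent (value of joint keeper below 0.08 rad), for 0.2 s.
At the end, for the whole second after the job is handed in: Every reel carrier present hangs on the rail (roller within 6 mm of its seat, upright within 0.25 rad, below 0.1 m/s) over 120 mm downhill of the loading point, the first within 13 mm of the stop; keeper below 0.08 rad; empty carrier standing within 60 mm of its start (x of reel_1_axle in the frame of rail_bar between -0.006 and 0.006 m and z of reel_1_axle in the frame of rail_bar between 0.006 and 0.018 m and y of reel_1_axle in the frame of rail_bar between 0.12 and 0.33 m and angle between each of reel_1, reel_2, reel_3, reel_4's own z axis and vertical below 0.25 rad and linear speed of each of reel_1, reel_2, reel_3, reel_4 below 0.1 m/s and x of reel_2_axle in the frame of rail_bar between -0.006 and 0.006 m and z of reel_2_axle in the frame of rail_bar between 0.006 and 0.018 m and y of reel_2_axle in the frame of rail_bar between 0.12 and 0.33 m and x of reel_3_axle in the frame of rail_bar between -0.006 and 0.006 m and z of reel_3_axle in the frame of rail_bar between 0.006 and 0.018 m and y of reel_3_axle in the frame of rail_bar between 0.12 and 0.33 m and x of reel_4_axle in the frame of rail_bar between -0.006 and 0.006 m and z of reel_4_axle in the frame of rail_bar between 0.006 and 0.018 m and y of reel_4_axle in the frame of rail_bar between 0.12 and 0.33 m and y of any of reel_1_axle, reel_2_axle, reel_3_axle, reel_4_axle in the frame of rail_bar above 0.297 m and value of joint keeper below 0.08 rad and distance of empty from where it was at the start of the episode below 0.06 m and angle between empty's own z axis and vertical below 0.2 rad); the robot touches nothing.
It fails at once if the empty carrier is carried off or knocked over (distance of empty from where it was at the start of the episode above 0.07 m or angle between empty's own z axis and vertical above 0.6 rad).
Of reel_1, reel_2, reel_3, reel_4 only 2 to 4 are there at a start; the rules pass over those that are not, and their reading is None.
At some moment in a run one of reel_1, reel_2, reel_3, reel_4 may be knocked a few centimetres aside while the robot is not near it.
Once in a run the grip may slacken for a moment while it holds something.
It also fails if it takes over 210 s, if anything falls off the work surface, if the arm or the gripper's body presses on something with over 40 N, if the wrist force passes 120 N, or if a joint passes its speed limit or range.

## Working session

There is one attempt and no reset: what is moved stays moved. The work goes in short steps, Python scripts to look and compute and a tool call to move; the robot and the scene stay as the last step left them, time stands still between calls to the robot, and variables do not carry over. Pictures are saved under pics/ and viewed, at most 14 in all, crops included, and the job is handed in when it is done.

Besides the shell and the picture viewer there is one more tool, called as name(argument=value, ...) on one line, values as JSON. arm_command: Moves the arm, as the interface text tells. Its arguments: {"type":"object","properties":{"series":{"type":"array","items":{"type":"object","properties":{"offset":{"type":"array","items":{"type":"number"}},"delta_rot":{"type":"array","items":{"type":"number"}}}}},"fingers":{"type":"number"},"force":{"type":"number"}},"required":["series"]}

```bash
ls; mkdir -p pics; cat > h.py <<'E'
import numpy as np, cv2
from workcell import status, cams, ticket, arm
from scipy.spatial.transform import Rotation as Rn
def shot(n):
    p,d=cams.camera(n); return p,d,cams.camera_info(n)
def cloud(d,i):
    H,W=d.shape; f=H/2/np.tan(np.radians(i['vertical_fov'])/2)
    v,u=np.mgrid[:H,:W]
    P=np.stack([(u-i['cx'])/f*d,(v-i['cy'])/f*d,d],-1)
    X=(P-np.array(i['t']))@np.array(i['R'])
    X[d<=0]=np.nan
    return X
def proj(X,i,H=384):
    f=H/2/np.tan(np.radians(i['vertical_fov'])/2)
    c=np.array(i['R'])@np.array(X)+np.array(i['t']); return f*c[0]/c[2]+i['cx'],f*c[1]/c[2]+i['cy']
E
python3 - <<'E'
from h import *
s=status.state(); print(s)
print(Rn.from_rotvec(s['orientation']).as_matrix().round(3))
for n in('scene','top'):
    p,d,i=shot(n); print(n,i); cv2.imwrite(f'pics/{n}0.png',cv2.resize(p[...,::-1],(768,576),interpolation=cv2.INTER_CUBIC)); np.savez(f'{n}0.npz',p=p,d=d)
E
```

```text
pics
{'time_s': 0.0, 'joint_pos': array([ 1.09153906,  0.615905  , -0.01260961,  1.42486275,  0.00808978,
        1.1034154 , -0.04035484]), 'qvel': array([ 0.00057887, -0.00035739,  0.00091209,  0.00037234,  0.00184225,
       -0.0001546 , -0.00011429]), 'joint_torque': array([ 5.24765419e-04, -4.58938766e+01,  2.08920334e-01, -1.65744478e+01,
       -6.10633660e-02,  2.04866112e-02,  2.55848727e-04]), 'tcp_pos': array([ 284.01743484, -583.82538417,  228.50237369]), 'orientation': array([-3.05899541e+00, -7.04731379e-01,  9.42498017e-04]), 'contact_force': array([-0.39561543,  1.07137343,  0.33389686]), 'torque': array([0.02167516, 0.0018397 , 0.01051199]), 'finger_force': 0.0, 'finger_gap': 0.998514382468057}
[[ 0.899  0.438 -0.001]
 [ 0.438 -0.899  0.002]
 [-0.    -0.003 -1.   ]]
scene {'vertical_fov': 56.05360405016146, 'cx': 260.4943493013792, 'cy': 191.93822199767828, 'R': array([[-0.4161944 ,  0.90926087,  0.00518638],
       [ 0.71989683,  0.33299076, -0.60898745],
       [-0.55545547, -0.24972351, -0.7931629 ]]), 't': array([ 194.59742275, -346.84381852, 1818.04965061])}
top {'vertical_fov': 52.32463615042949, 'cx': 254.54735523408183, 'cy': 196.74041713974555, 'R': array([[-0.02265874, -0.99968226,  0.01104345],
       [-0.98464089,  0.02040232, -0.17339567],
       [ 0.17311526, -0.01480276, -0.98479033]]), 't': array([  57.66509581,  614.3468212 , 1296.91776124])}
```

View pics/scene0.png

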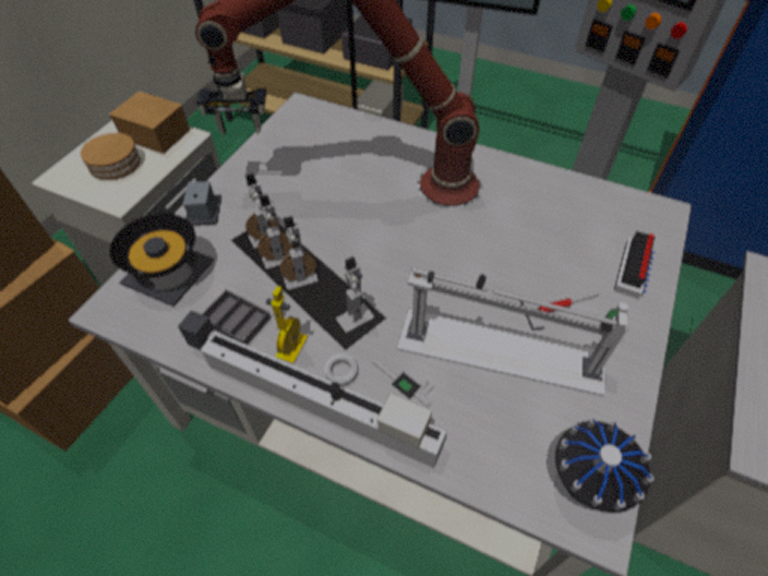

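View pics/top0.png

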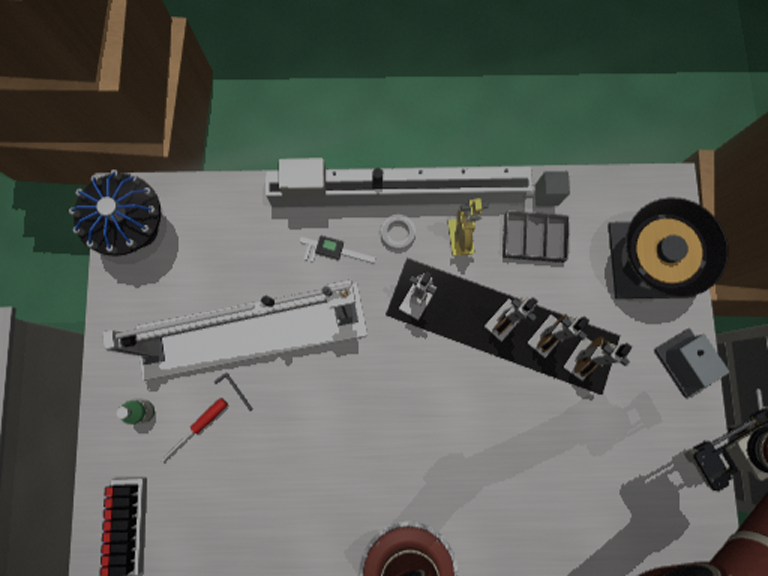

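Scene and top views show four carriers on the mat. In the top view their tabs are near (427,281), (527,303), (578,323) and (621,350), and the one at about (418,295) has no reel in its fork, so it is the empty. The yellow look-alike at (463,232) stands off the mat and is not meant. The rail runs from its pivot end at (345,295) to its low end at (120,340), with the keeper knob at (267,300).

```bash
python3 - <<'E'
from h import *
cs={}
for n in('scene','top'):
    z=np.load(f'{n}0.npz'); i=cams.camera_info(n); X=cloud(z['d'],i); cs[n]=(X,z['p'])
    print(n)
    p=z['p'].astype(int)
    # bits high above the bench
    m=(X[...,2]>238)&(X[...,2]<262)&(X[...,0]>330)&(X[...,0]<800)&(abs(X[...,1])<650)
    k,l,st,c=cv2.connectedComponentsWithStats(m.astype(np.uint8))
    for j in range(1,k):
        q=l==j
        if st[j,4]>=4: print(st[j], np.nanmean(X[q],0).round(1), X[q].min(0).round(0),X[q].max(0).round(0),p[q].mean(0).round())
    # mat
i=cams.camera_info('top'); X,p=cs['top']
g=p.max(-1)
m=(abs(X[...,2])<9)&(g<45)&(X[...,0]>300)&(X[...,0]<800)&(X[...,1]<50)&(X[...,1]>-420)
k,l,st,c=cv2.connectedComponentsWithStats(m.astype(np.uint8)); j=1+st[1:,4].argmax()
P=X[l==j][:,:2].astype(np.float32); print('mat',cv2.minAreaRect(P),st[j])
t=cv2.resize(p[165:265,255:425,::-1],(0,0),fx=4.6,fy=4.6,interpolation=cv2.INTER_CUBIC); cv2.imwrite('pics/c1.png',t)
t=cv2.resize(cs['scene'][1][110:230,150:260,::-1],(0,0),fx=5,fy=5,interpolation=cv2.INTER_CUBIC); cv2.imwrite('pics/c2.png',t)
t=cv2.resize(cs['top'][1][180:260,60:250,::-1],(0,0),fx=4.2,fy=4.2,interpolation=cv2.INTER_CUBIC); cv2.imwrite('pics/c3.png',t)
E
```

```text
scene
[164 115   6   6  28] [ 467.6 -421.5  249.4] [ 450. -433.  239.] [ 482. -412.  258.] [43. 43. 43.]
[173 129   7   7  33] [ 522.5 -342.6  248.5] [ 509. -354.  239.] [ 534. -334.  256.] [49. 47. 49.]
[189 143   7   7  35] [ 562.7 -243.3  248.1] [ 546. -256.  239.] [ 574. -233.  257.] [54. 53. 54.]
[230 171   7   7  34] [621.1 -39.3 249.6] [609. -49. 238.] [632. -30. 257.] [55. 53. 55.]
[272 181  17  11 118] [600.4 133.6 245.6] [581. 106. 238.] [616. 163. 261.] [135. 133. 134.]
[181 190   7   8  33] [ 769.1 -149.7  248. ] [ 756. -159.  239.] [ 780. -143.  254.] [142. 133.  24.]
[310 190   7   2   8] [578.8 247.7 258.8] [575. 237. 256.] [583. 256. 261.] [130. 130. 130.]
[321 191   4   3   9] [571.8 279.4 258.8] [566. 273. 256.] [575. 284. 262.] [124. 123. 124.]
[329 193  59  17 169] [550.7 393.8 248.5] [530. 300. 238.] [569. 495. 262.] [140. 135. 137.]
[411 207   8  11  60] [512.3 580.7 244. ] [491. 568. 239.] [529. 594. 248.] [149. 149. 151.]
[389 208   6   3  10] [529.3 509.4 240.4] [526. 500. 238.] [533. 517. 244.] [146. 144. 145.]
top
[316 132   5   9  40] [ 765.7 -150.4  245.3
[... 526 characters left out ...]

[101 203  69  17 222] [547.2 393.2 247. ] [525. 298. 238.] [567. 499. 260.] [137. 136. 135.]
[174 202   3   3   5] [566.1 280.  256.4] [563. 277. 254.] [569. 283. 259.] [114. 114. 113.]
[384 211   9   9  46] [ 519.9 -343.5  248.3] [ 507. -357.  241.] [ 531. -333.  253.] [35. 34. 35.]
[ 97 218   2   3   4] [526.1 509.2 239.5] [523. 508. 238.] [529. 510. 242.] [140. 140. 138.]
[ 68 220   9  12  82] [507.8 579.8 242.3] [492. 568. 238.] [524. 594. 247.] [150. 150. 151.]
[412 229  10   9  50] [ 464.9 -422.3  247.4] [ 453. -435.  238.] [ 476. -412.  254.] [30. 29. 30.]
mat ((555.4724731445312, -218.42529296875), (488.54168701171875, 148.0244598388672), 68.2856216430664) [ 258  174  131   85 3504]
```

View pics/c1.png

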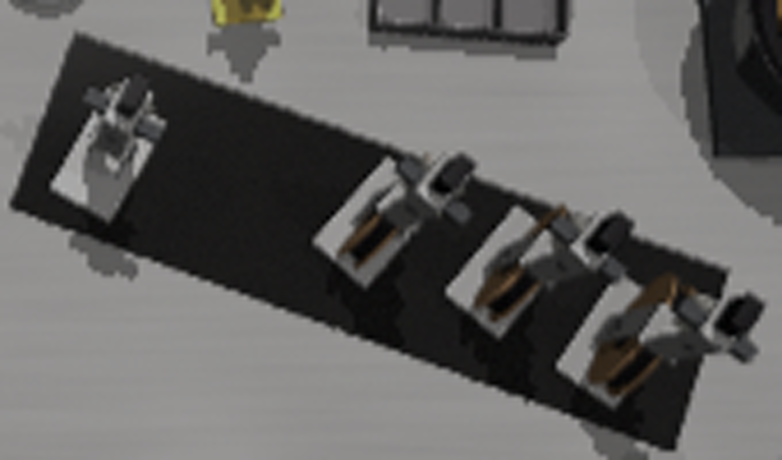

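View pics/c3.png

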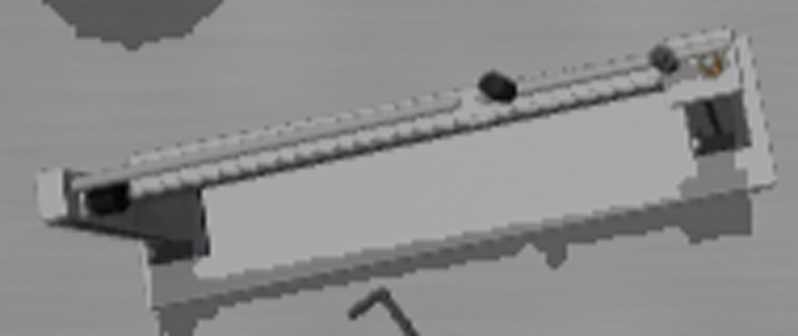

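The close crop confirms the choice. The fork at about (105,150) has no reel, so that one is the empty. The carriers with brown reels have tabs at (452,175), (608,233) and (738,315). In the rail crop the knob is at (497,86) and the pivot cap at (662,58). Next I fit simple models for precise poses.

```bash
cat > fit.py <<'E'
from h import *
from scipy.optimize import least_squares
def box(P,c,h):
    q=abs(P-c)-h; return np.linalg.norm(np.maximum(q,0),axis=1)+np.minimum(q.max(1),0)
def cyl(P,a,b,r):
    a,b=np.array(a,float),np.array(b,float); ab=b-a; L=np.linalg.norm(ab); u=ab/L
    t=(P-a)@u; rad=np.linalg.norm(P-a-np.outer(t,u),axis=1)-r
    q=np.stack([rad,abs(t-L/2)-L/2],1); return np.linalg.norm(np.maximum(q,0),axis=1)+np.minimum(q.max(1),0)
def carrier(P,reel=True):
    d=[box(P,[0,0,3],[45,27,3]),box(P,[0,0,232],[12,7,15]),box(P,[-9,0,204],[6,29,7]),box(P,[-18,0,165],[2,11,52]),cyl(P,[-10.5,0,177],[10.5,0,177],15)]
    if reel: d.append(cyl(P,[0,-12,57],[0,12,57],50))
    return np.min(d,0)
def railm(P,knob=True):
    d=[box(P,[0,132,-12.5],[3,210,12.5]),cyl(P,[8,67,38],[8,328,38],5)]
    if knob: d+=[cyl(P,[8,-78,38],[8,60,38],5),cyl(P,[8,34,43],[8,34,78],9)]
    return np.min(d,0)
def Rc(p): return Rn.from_euler('z',p[2]).as_matrix()
def Rr(p): return (Rn.from_euler('z',p[2])*Rn.from_euler('x',-5,degrees=True)).as_matrix()
def fit(X,model,p0,z0,R,sel,fitz=True,it=4):
    p=np.array(list(p0)+[0.])
    X=X.reshape(-1,3); X=X[~np.isnan(X[:,0])]
    X=X[np.linalg.norm(X[:,:2]-p[:2],axis=1)<450]
    loc=lambda q,Y:(Y-[q[0],q[1],z0+q[3]])@R(q)
    for k in range(it):
        th=[18,10,7,6][k]
        L=loc(p,X); Y=X[sel(L)&(abs(model(L))<th)]
        r=least_squares(lambda q:np.r_[model(loc(q,Y)),q[3]/3],p,loss='soft_l1',f_scale=2,x_scale=[1,1,.01,1],diff_step=None)
        p=r.x
    return p,len(Y),np.median(abs(model(loc(p,Y))))
csel=lambda L:(abs(L[:,0])<70)&(abs(L[:,1])<45)&(L[:,2]>4.5)&(L[:,2]<255)
rsel=lambda L:(abs(L[:,0])<40)&(L[:,1]>-50)&(L[:,1]<315)&(L[:,2]>-25)&(L[:,2]<90)
E
python3 - <<'E'
from fit import *
cl={n:cloud(np.load(f'{n}0.npz')['d'],cams.camera_info(n)) for n in('scene','top')}
for n in cl:
    print(n)
    for a in (8,11):
      p,k,e=fit(cl[n],railm,(575,180,np.radians(a)),220,Rr,rsel); print('rail',p[:2].round(1),np.degrees(p[2]).round(2),p[3].round(1),k,e.round(2))
    for (x,y) in((618,-39.5),(560,-243.7),(521,-343),(466,-422)):
      best=None
      for a in(-50,-35,-20):
        r=fit(cl[n],lambda P:carrier(P,x<600),(x,y,np.radians(a)),3,Rc,csel)
        if best is None or r[1]>best[1]: best=r
      p,k,e=best; print(p[:2].round(1),np.degrees(p[2]).round(1),p[3].round(1),k,e.round(2))
E
```

```text
scene
rail [582.5 181.3] 10.1 12.3 762 1.6
rail [579.  179.4] 10.17 7.1 820 1.09
[618.6 -41.3] -33.0 4.0 288 1.26
[ 559.3 -247.1] -43.6 6.0 500 2.27
[ 519.8 -345.6] -44.1 7.6 466 2.15
[ 464.1 -423.9] -42.0 6.5 336 1.84
top
rail [577.5 181.8] 10.1 11.1 726 1.32
rail [577.5 181.8] 10.1 11.1 726 1.32
[617.2 -40.5] -32.7 1.2 309 0.97
[ 561.7 -245.4] -37.8 0.5 428 1.37
[ 521.3 -344.1] -36.5 0.9 472 1.25
[ 465.7 -424.8] -39.3 0.7 588 1.61
```

```bash
python3 - <<'E'
from fit import *
p=[577.5,181.8,np.radians(10.1)]
for n in('scene','top'):
    X=cloud(np.load(f'{n}0.npz')['d'],cams.camera_info(n)).reshape(-1,3); X=X[~np.isnan(X[:,0])]
    L=(X-[p[0],p[1],220])@Rr(p)
    print(n)
    L=L[(abs(L[:,0])<40)&(L[:,2]>-30)&(L[:,2]<100)]
    for y0 in(-70,-40,0,25,34,43,100,150,200,250,300):
        q=L[abs(L[:,1]-y0)<4]; q=q[q[:,2].argsort()]
        print(y0,' '.join(f'{a:.0f},{b:.0f}' for a,b in q[:,[0,2]]))
E
```

```text
scene
-70 23,5 24,11 26,13 7,17 10,17 1,17 26,19 4,19 -20,19 26,19 8,20 17,20 16,20 19,20 23,21 24,21 1,22 15,22 5,26 8,27 7,32 13,42 14,45 10,46 9,48 14,50 9,50
-40 16,-28 15,-24 17,-22 17,-17 16,-17 16,-15 16,-11 15,-11 14,-8 25,7 24,11 24,12 23,17 15,17 10,17 11,18 26,18 20,19 7,19 8,19 3,19 -2,19 21,21 25,21 17,21 23,21 12,27 16,38 11,40 14,41 13,44 9,46 6,47 11,47 12,47 6,48 10,50 5,52
0 5,-14 5,-13 3,-12 3,-10 4,-7 4,-4 4,-2 4,2 4,4 -3,4 2,5 5,11 12,42 13,42 9,44 15,47 7,48 12,49 10,50
25 3,-17 4,-17 3,-13 6,-7 2,-7 3,-6 4,-3 4,2 -3,4 6,6 3,6 3,7 12,41 13,44 12,47 12,48 10,50 10,50
34 4,-13 6,-12 4,-11 2,-9 6,-3 3,-3 -4,2 2,4 4,5 -0,6 7,9 12,44 3,45 12,46 12,47 8,48 11,48 11,49
43 2,-16 6,-13 2,-12 2,-5 3,-2 6,-1 4,3 4,4 1,6 2,6 9,40 10,45 15,49 8,50 13,52 11,53
100 4,-16 3,-14 4,-13 3,-10 5,-6 3,-5 4,-2 3,-1 -2,2 3,2 3,4 2,9 15,48 12,50 8,50
150 3,-17 5,-16 2,-15 2,-12 3,-10 1,-8 1,-7 3,-0 4,2 -0,4 5,4 2,5 -0,8 13,44 10,46 14,47 7,49 16,49 12,50 11,53
200 1,-14 4,-14 3,-14 3,-9 3,-6 4,-2 4,1 5,3 3,5 4,7 -0,7 2,9 11,40 11,45 11,47 16,48 8,49 9,49
250 3,-17 3,-15 4,-13 3,-12 4,-
[... 864 characters left out ...]
-1 3,1 0,2 -2,3 1,3 4,40 4,41 13,41 9,44 9,46 6,46 12,47 11,47 8,48 6,49 5,50
34 -3,-13 -2,-10 -3,-4 -3,-2 3,1 -1,3 2,4 -2,5 5,42 5,45 11,45 11,47 7,47 10,47 7,48 5,49 7,51
43 -2,-20 -2,-16 -2,-13 -2,-1 1,-1 -2,3 1,4 -2,6 4,42 12,43 4,46 6,47 6,47 9,48 7,48 10,48 8,48
100 -3,-18 -3,-13 -3,-2 1,-0 -3,2 0,5 -3,9 7,43 9,47
150 -2,-17 -3,-10 -3,-7 -1,1 2,2 2,4 -1,4 -1,5 3,43 9,44 12,45 8,46 5,46 9,47 3,47 11,47 4,52
200 -3,-20 -2,-10 -3,-4 -2,-4 -0,2 -3,3 1,3 -0,5 2,6 8,39 7,43 10,44 4,44 11,45 4,45 5,46 7,51
250 -4,-17 -3,-16 -3,-11 -4,-2 -2,0 -1,1 -2,2 1,3 1,4 3,43 12,43 12,45 3,45 9,46 6,47 8,48 5,48 8,49
300 -3,-11 -3,-8 -3,-3 3,0 -1,1 -3,2 3,2 -0,3 10,43 7,44 8,44 5,44 11,45 4,47 7,47 10,48
```

```bash
python3 - <<'E'
from fit import *
p=[577.5,181.8,np.radians(10.1)]
for n in('scene','top'):
    X=cloud(np.load(f'{n}0.npz')['d'],cams.camera_info(n)).reshape(-1,3); X=X[~np.isnan(X[:,0])]
    L=(X-[p[0],p[1],220])@Rr(p)
    M=L[(abs(L[:,0]-8)<30)&(L[:,2]>58)&(L[:,2]<100)&(abs(L[:,1]-100)<250)]
    print(n,len(M),M[M[:,1].argsort()].round(0).astype(int).tolist())
    M=L[(abs(L[:,0])<26)&(L[:,2]>10)&(L[:,2]<24)&(L[:,1]<100)]; print('head y',np.percentile(M[:,1],[1,5,50,95,99]).round(),np.percentile(M[:,0],[2,98]))
    M=L[(abs(L[:,0])<4)&(L[:,2]>-30)&(L[:,2]<10)&(L[:,1]>250)]; print('bar',np.percentile(M[:,1],[90,98,100]).round())
    M=L[(abs(L[:,0]-8)<10)&(L[:,2]>38)&(L[:,2]<55)&(L[:,1]>-150)]; print('rod',np.sort(M[:,1]).round()[[0,3,-4,-1]])
E
```

```text
scene 41 [[9, 71, 85], [9, 71, 69], [12, 72, 83], [14, 72, 70], [15, 72, 82], [15, 73, 66], [15, 74, 77], [9, 74, 86], [19, 75, 60], [16, 75, 73], [12, 75, 85], [15, 76, 84], [17, 76, 69], [19, 76, 83], [20, 76, 68], [2, 77, 84], [5, 77, 83], [17, 78, 75], [12, 78, 86], [17, 78, 59], [15, 79, 84], [17, 79, 70], [18, 79, 83], [19, 80, 68], [0, 80, 83], [18, 81, 78], [5, 81, 84], [8, 81, 83], [13, 82, 84], [14, 82, 69], [15, 83, 81], [15, 83, 65], [18, 84, 80], [3, 84, 83], [17, 84, 62], [7, 85, 83], [16, 85, 72], [10, 85, 82], [14, 86, 81], [12, 87, 62], [11, 88, 73]]
head y [-234. -229.  -58.  -28.  -25.] [-12.80821633  25.52098246]
bar [375. 392. 394.]
rod [-79. -75. 409. 417.]
top 46 [[6, -31, 60], [6, 70, 68], [10, 71, 64], [8, 71, 75], [7, 71, 86], [4, 72, 64], [10, 72, 82], [3, 72, 74], [6, 72, 72], [13, 72, 67], [4, 72, 83], [2, 74, 80], [11, 75, 82], [0, 75, 77], [14, 75, 78], [8, 75, 82], [2, 75, 63], [5, 75, 82], [3, 77, 78], [0, 77, 58], [15, 77, 80], [0, 77, 78], [11, 77, 82], [8, 77, 84], [5, 77, 85], [0, 78, 64], [0, 79, 83], [3, 79, 81], [-1, 79, 72], [15, 80, 82], [12, 80, 81], [6, 81, 84], [3, 81, 84], [10, 81, 79], [15, 82, 84], [1, 83, 79], [13, 83, 80], [0, 84, 66], [7, 84, 83], [10, 84, 80], [5, 85, 80], [2, 86, 78], [10, 86, 83], [14, 86, 80], [7, 87, 82], [5, 87, 82]]
head y [-232. -135.  -53.  -28.  -25.] [-20.17961129  24.34265769]
bar [365. 375. 383.]
rod [-79. -76. 394. 409.]
```

```bash
python3 - <<'E'
from fit import *
A=[]
for n in('scene','top'):
    X=cloud(np.load(f'{n}0.npz')['d'],cams.camera_info(n))
    p,k,e=fit(X,railm,(569.6,225.9,np.radians(10.1)),220,Rr,rsel); print(n,p[:2].round(1),np.degrees(p[2]).round(2),p[3].round(1),k,e.round(2)); A.append(p)
p=np.mean(A,0); R=Rr(p); W=lambda *l:(R@np.array(l)+[p[0],p[1],220]).round(1)
print('load',W(0,0,0),'pivot',W(8,-78,38),'knobtop',W(8,34,78),'open1.3',W(8+112*np.sin(1.3),-78+112*np.cos(1.3),78),'yaw',np.degrees(p[2]))
E
```

```text
scene [570.4 226.6] 10.13 2.8 906 1.05
top [569.7 227.5] 10.23 0.1 811 0.73
load [570. 227. 220.] pivot [591.  155.2 264.7] knobtop [570.7 268.5 294.7] open1.3 [691.4 207.1 301.9] yaw 10.177086003405169
```

```bash
cat > plan.py <<'E'
from h import *
import json
RP=[570.0,227.0,np.radians(10.18)]
RR=(Rn.from_euler('z',RP[2])*Rn.from_euler('x',-5,degrees=True)).as_matrix()
def rw(*l): return RR@np.array(l,float)+[RP[0],RP[1],220]
def Rt(yaw): # tool down, tool y along yaw (deg)
    a=np.radians(yaw); y=np.array([np.cos(a),np.sin(a),0]); z=np.array([0,0,-1.]); return np.stack([np.cross(y,z),y,z],1)
def plan(wps,step=45,dstep=8,dec=3):
    """wps: (x,y,z,yaw of tool y deg[,step]); prints rows"""
    s=status.state(); p0=np.array(s['tcp_pos']); R0=Rn.from_rotvec(s['orientation']).as_matrix()
    yw=np.degrees(np.arctan2(R0[1,1],R0[0,1]))
    print('t',round(s['time_s'],2),'tcp',p0.round(1),'yaw',yw.round(1),'gap',round(s['finger_gap'],3),'ff',round(s['finger_force'],1),'F',np.round(s['contact_force'],1),'q',np.round(s['joint_pos'],2))
    cur=np.r_[p0,yw]; rows=[]
    for w in wps:
        st=w[4] if len(w)>4 else step; w=np.array(w[:4],float); d=w-cur
        n=max(1,int(np.ceil(max(np.linalg.norm(d[:3])/st,abs(d[3])/dstep))))
        for k in range(1,n+1):
            c=cur+d*k/n
            o=R0.T@(c[:3]-p0)/1000; r=np.degrees(Rn.from_matrix(R0.T@Rt(c[3])).as_rotvec())
            rows.append({'offset':[round(float(v),dec)+0. for v in o],'delta_rot':[round(float(v),1)+0. for v in r]})
        cur=w
    for k in range(0,len(rows),12): print(json.dumps(rows[k:k+12]))
E
python3 - <<'E'
from plan import *
k=rw(8,34,78); print(k)
plan([(300,-560,340,-64),(500,-150,340,-20),(k[0],k[1],340,10.2)],step=55,dstep=9)
E
```

```text
[570.68621289 268.44246344 294.7398912 ]
t 0.1 tcp [ 284.1 -583.9  228.6] yaw -64.1 gap 1.002 ff 0.0 F [-0.5 -0.1 -0. ] q [ 1.09  0.62 -0.01  1.42  0.01  1.1  -0.04]
[{"offset": [0.008, -0.005, -0.037], "delta_rot": [-0.1, 0.0, 0.0]}, {"offset": [0.017, -0.01, -0.074], "delta_rot": [-0.1, 0.0, 0.0]}, {"offset": [0.025, -0.015, -0.111], "delta_rot": [-0.1, 0.0, -0.1]}, {"offset": [0.065, -0.046, -0.111], "delta_rot": [-0.1, 0.0, -4.9]}, {"offset": [0.105, -0.077, -0.111], "delta_rot": [-0.1, 0.0, -9.8]}, {"offset": [0.145, -0.108, -0.111], "delta_rot": [-0.1, 0.0, -14.7]}, {"offset": [0.184, -0.14, -0.111], "delta_rot": [-0.1, 0.0, -19.6]}, {"offset": [0.224, -0.171, -0.111], "delta_rot": [-0.1, 0.0, -24.5]}, {"offset": [0.264, -0.202, -0.111], "delta_rot": [-0.1, 0.0, -29.4]}, {"offset": [0.304, -0.233, -0.111], "delta_rot": [-0.1, 0.0, -34.3]}, {"offset": [0.344, -0.265, -0.111], "delta_rot": [-0.1, 0.0, -39.2]}, {"offset": [0.384, -0.296, -0.111], "delta_rot": [-0.1, 0.0, -44.1]}]
[{"offset": [0.415, -0.339, -0.111], "delta_rot": [-0.1, -0.1, -47.8]}, {"offset": [0.446, -0.382, -0.111], "delta_rot": [-0.1, -0.1, -51.6]}, {"offset": [0.476, -0.425, -0.11], "delta_rot": [-0.1, -0.1, -55.4]}, {"offset": [0.507, -0.469, -0.11], "delta_rot": [-0.1, -0.1, -59.2]}, {"offset": [0.538, -0.512, -0.11], "delta_rot": [-0.1, -0.1, -62.9]}, {"offset": [0.569, -0.555, -0.11], "delta_rot": [-0.1, -0.1, -66.7]}, {"offset": [0.6, -0.598, -0.11], "delta_rot": [-0.1, -0.1, -70.5]}, {"offset": [0.631, -0.641, -0.11], "delta_rot": [-0.1, -0.1, -74.3]}]
```

arm_command(series=[{"offset": [0.008,-0.005,-0.037],"delta_rot": [0,0,0]},{"offset": [0.017,-0.01,-0.074],"delta_rot": [0,0,0]},{"offset": [0.025,-0.015,-0.111],"delta_rot": [0,0,0]},{"offset": [0.065,-0.046,-0.111],"delta_rot": [0,0,-5]},{"offset": [0.105,-0.077,-0.111],"delta_rot": [0,0,-10]},{"offset": [0.145,-0.108,-0.111],"delta_rot": [0,0,-15]},{"offset": [0.184,-0.14,-0.111],"delta_rot": [0,0,-20]},{"offset": [0.224,-0.171,-0.111],"delta_rot": [0,0,-25]},{"offset": [0.264,-0.202,-0.111],"delta_rot": [0,0,-30]},{"offset": [0.304,-0.233,-0.111],"delta_rot": [0,0,-35]},{"offset": [0.344,-0.265,-0.111],"delta_rot": [0,0,-40]},{"offset": [0.384,-0.296,-0.111],"delta_rot": [0,0,-44]}], fingers=0.2)

```text
time_s: 1.6
tcp_pos: [500.4, -148.8, 340.4]
orientation: [-2.572, -1.803, 0.001]
contact_force: [0.6, -1.1, -0.8]
finger_gap: 0.599
finger_force: 0.0
```

```bash
python3 - <<'E'
from plan import *
k=rw(8,34,78)
plan([(k[0],k[1],325,10.2),(k[0],k[1],278,10.2,20)],step=55,dstep=9)
E
```

```text
t 1.6 tcp [ 500.4 -148.8  340.4] yaw -19.9 gap 0.599 ff 0.0 F [ 0.6 -1.1 -0.8] q [ 0.47  0.33 -0.32  1.6   0.11  1.22 -0.22]
[{"offset": [0.052, -0.01, 0.002], "delta_rot": [0.0, 0.0, -3.8]}, {"offset": [0.104, -0.019, 0.004], "delta_rot": [0.0, 0.0, -7.5]}, {"offset": [0.156, -0.029, 0.006], "delta_rot": [0.0, 0.0, -11.3]}, {"offset": [0.208, -0.038, 0.008], "delta_rot": [0.0, 0.0, -15.1]}, {"offset": [0.26, -0.048, 0.01], "delta_rot": [0.0, 0.0, -18.8]}, {"offset": [0.312, -0.057, 0.012], "delta_rot": [0.0, 0.0, -22.6]}, {"offset": [0.364, -0.067, 0.013], "delta_rot": [0.0, 0.0, -26.4]}, {"offset": [0.416, -0.076, 0.015], "delta_rot": [0.0, 0.0, -30.1]}, {"offset": [0.416, -0.076, 0.031], "delta_rot": [0.0, 0.0, -30.1]}, {"offset": [0.416, -0.076, 0.047], "delta_rot": [0.0, 0.0, -30.1]}, {"offset": [0.416, -0.076, 0.062], "delta_rot": [0.0, 0.0, -30.1]}]
```

arm_command(series=[{"offset": [0.052,-0.01,0.002],"delta_rot": [0,0,-4]},{"offset": [0.104,-0.019,0.004],"delta_rot": [0,0,-7.5]},{"offset": [0.156,-0.029,0.006],"delta_rot": [0,0,-11]},{"offset": [0.208,-0.038,0.008],"delta_rot": [0,0,-15]},{"offset": [0.26,-0.048,0.01],"delta_rot": [0,0,-19]},{"offset": [0.312,-0.057,0.012],"delta_rot": [0,0,-22.5]},{"offset": [0.364,-0.067,0.013],"delta_rot": [0,0,-26]},{"offset": [0.416,-0.076,0.015],"delta_rot": [0,0,-30]},{"offset": [0.416,-0.076,0.031],"delta_rot": [0,0,-30]},{"offset": [0.416,-0.076,0.047],"delta_rot": [0,0,-30]},{"offset": [0.416,-0.076,0.062],"delta_rot": [0,0,-30]},{"offset": [0.416,-0.076,0.062],"delta_rot": [0,0,-30]}])

```text
time_s: 3.1
tcp_pos: [571.2, 264.3, 277.0]
orientation: [-2.023, -2.403, 0.006]
contact_force: [0.0, 0.1, 0.4]
finger_gap: 0.598
finger_force: 0.0
```

arm_command(series=[{"offset": [0,0,0],"delta_rot": [0,0,0]},{"offset": [0,0,0],"delta_rot": [0,0,0]},{"offset": [0,0,0],"delta_rot": [0,0,0]},{"offset": [0,0,0],"delta_rot": [0,0,0]}], fingers=-1, force=20)

```text
time_s: 3.6
tcp_pos: [571.5, 266.6, 279.0]
orientation: [2.02, 2.406, 0.001]
contact_force: [-0.4, 0.9, 0.3]
finger_gap: 0.217
finger_force: 0.0
```

```bash
python3 - <<'E'
from plan import *
s=status.state(); p=np.array(s['tcp_pos']); 
L=RR.T@(p-[RP[0],RP[1],220]); print('local',L)
th0=0
w=[]
for th in np.arange(.125,1.4,.125):
    q=rw(8+112*np.sin(th),-78+112*np.cos(th),L[2]); w.append((*q,10.2))
plan(w,step=60)
E
```

```text
local [ 8.45348967 33.47512018 62.1378577 ]
t 3.6 tcp [571.5 266.6 279. ] yaw 9.9 gap 0.217 ff 0.0 F [-0.4  0.9  0.3] q [-0.19  0.59 -0.5   1.4   0.29  1.23 -0.54]
[{"offset": [0.0, 0.014, 0.0], "delta_rot": [0.0, 0.0, -0.3]}, {"offset": [-0.003, 0.027, 0.0], "delta_rot": [0.0, 0.0, -0.3]}, {"offset": [-0.007, 0.041, -0.001], "delta_rot": [0.0, 0.0, -0.3]}, {"offset": [-0.013, 0.053, -0.001], "delta_rot": [0.0, 0.0, -0.3]}, {"offset": [-0.02, 0.065, -0.002], "delta_rot": [0.0, 0.0, -0.3]}, {"offset": [-0.029, 0.076, -0.003], "delta_rot": [0.0, 0.0, -0.3]}, {"offset": [-0.039, 0.086, -0.003], "delta_rot": [0.0, 0.0, -0.3]}, {"offset": [-0.05, 0.094, -0.004], "delta_rot": [0.0, 0.0, -0.3]}, {"offset": [-0.063, 0.101, -0.005], "delta_rot": [0.0, 0.0, -0.3]}, {"offset": [-0.075, 0.106, -0.007], "delta_rot": [0.0, 0.0, -0.3]}, {"offset": [-0.089, 0.11, -0.008], "delta_rot": [0.0, 0.0, -0.3]}]
```

arm_command(series=[{"offset": [0,0,0],"delta_rot": [0,0,0]},{"offset": [0,0,0],"delta_rot": [0,0,0]},{"offset": [0,0.014,0],"delta_rot": [0,0,0]},{"offset": [-0.003,0.027,0],"delta_rot": [0,0,0]},{"offset": [-0.007,0.041,-0.001],"delta_rot": [0,0,0]},{"offset": [-0.013,0.053,-0.001],"delta_rot": [0,0,0]},{"offset": [-0.02,0.065,-0.002],"delta_rot": [0,0,0]},{"offset": [-0.029,0.076,-0.003],"delta_rot": [0,0,0]},{"offset": [-0.039,0.086,-0.003],"delta_rot": [0,0,0]},{"offset": [-0.05,0.094,-0.004],"delta_rot": [0,0,0]},{"offset": [-0.063,0.101,-0.005],"delta_rot": [0,0,0]},{"offset": [-0.075,0.106,-0.007],"delta_rot": [0,0,0]}])

```text
time_s: 5.1
tcp_pos: [689.8, 208.6, 285.1]
orientation: [2.021, 2.403, -0.003]
contact_force: [-1.8, 1.6, -1.5]
finger_gap: 0.193
finger_force: 20.0
```

arm_command(series=[{"offset": [-0.014,0.004,-0.001],"delta_rot": [0,0,0]},{"offset": [-0.024,0.005,-0.002],"delta_rot": [0,0,0]},{"offset": [-0.024,0.005,-0.002],"delta_rot": [0,0,0]}])

```text
time_s: 5.48
tcp_pos: [698.4, 186.1, 287.2]
orientation: [2.022, 2.403, -0.002]
contact_force: [-1.1, 0.4, -2.8]
finger_gap: 0.191
finger_force: 20.0
```

arm_command(series=[{"offset": [0,0,0],"delta_rot": [0,0,0]},{"offset": [0,0,0],"delta_rot": [0,0,0]},{"offset": [0,0,0],"delta_rot": [0,0,0]},{"offset": [0,0,-0.04],"delta_rot": [0,0,0]},{"offset": [0,0,-0.08],"delta_rot": [0,0,0]}], fingers=0.2)

```text
time_s: 6.1
tcp_pos: [697.7, 188.1, 368.5]
orientation: [-2.02, -2.406, 0.001]
contact_force: [0.5, 0.4, 0.1]
finger_gap: 0.592
finger_force: 0.0
```

```bash
python3 - <<'E'
from plan import *
from fit import fit,carrier,csel,Rc
for n in('scene','top'):
    p,d,i=shot(n); np.savez(f'{n}1.npz',p=p,d=d)
    X=cloud(d,i)
    if n=='scene': cv2.imwrite('pics/s1.png',cv2.resize(p[90:270,150:430,::-1],(0,0),fx=2.8,fy=2.8,interpolation=cv2.INTER_CUBIC))
    for (x,y) in((560,-243.7),(521,-343),(466,-422)):
      p,k,e=max((fit(X,lambda P:carrier(P,x<600),(x,y,np.radians(a)),3,Rc,csel) for a in(-45,-35,-20)),key=lambda r:r[1])
      print(n,p[:2].round(1),np.degrees(p[2]).round(1),p[3].round(1),k,e.round(2))
plan([(470,-90,330,-35),(560,-245,330,-38)],step=55,dstep=9)
E
```

```text
scene [ 559.3 -246.7] -43.4 9.4 502 2.23
scene [ 519.5 -346.1] -43.8 10.6 453 1.96
scene [ 464.4 -424.8] -41.2 10.2 336 2.2
top [ 561.5 -245.4] -37.8 0.6 405 1.28
top [ 520.9 -345. ] -39.5 0.3 482 1.41
top [ 465.4 -425.1] -37.4 0.7 582 1.58
t 6.2 tcp [699.2 189.5 373.8] yaw 9.9 gap 0.601 ff 0.0 F [-0.3  0.3 -0.1] q [-0.11  0.72 -0.48  0.87  0.31  1.6  -0.3 ]
[{"offset": [-0.034, -0.039, 0.006], "delta_rot": [0.6, -0.2, 6.4]}, {"offset": [-0.067, -0.078, 0.011], "delta_rot": [0.6, -0.2, 12.8]}, {"offset": [-0.101, -0.118, 0.017], "delta_rot": [0.6, -0.3, 19.3]}, {"offset": [-0.135, -0.157, 0.023], "delta_rot": [0.6, -0.3, 25.7]}, {"offset": [-0.169, -0.196, 0.029], "delta_rot": [0.6, -0.3, 32.1]}, {"offset": [-0.202, -0.235, 0.034], "delta_rot": [0.5, -0.4, 38.5]}, {"offset": [-0.236, -0.274, 0.04], "delta_rot": [0.5, -0.4, 44.9]}, {"offset": [-0.278, -0.259, 0.04], "delta_rot": [0.5, -0.4, 45.7]}, {"offset": [-0.32, -0.243, 0.04], "delta_rot": [0.5, -0.4, 46.4]}, {"offset": [-0.362, -0.228, 0.04], "delta_rot": [0.5, -0.4, 47.2]}, {"offset": [-0.404, -0.213, 0.04], "delta_rot": [0.5, -0.4, 47.9]}]
```

View pics/s1.png

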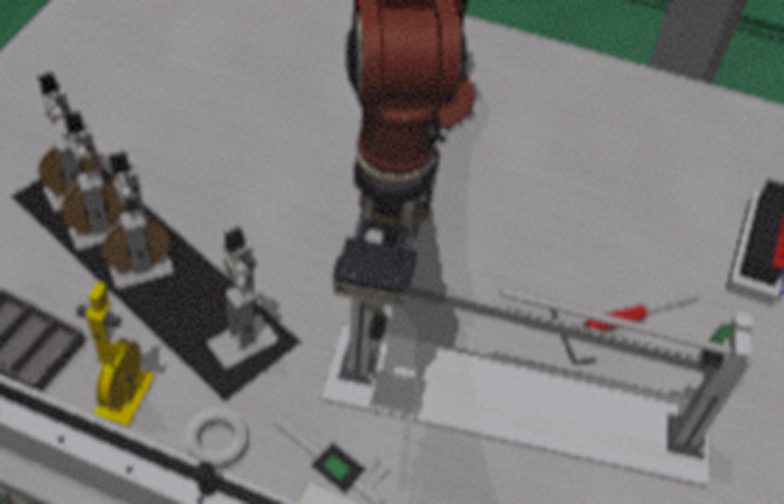

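The crop shows the keeper bar swung away under the gripper near (378,320), the rail clear along (430,300) to (710,355), and the carriers undisturbed. I'm going to the nearest reel, tab at (120,163).

arm_command(series=[{"offset": [-0.034,-0.039,0.006],"delta_rot": [0.6,-0.2,6.4]},{"offset": [-0.067,-0.078,0.011],"delta_rot": [0.6,-0.2,13]},{"offset": [-0.101,-0.118,0.017],"delta_rot": [0.6,-0.3,19.3]},{"offset": [-0.135,-0.157,0.023],"delta_rot": [0.6,-0.3,26]},{"offset": [-0.169,-0.196,0.029],"delta_rot": [0.6,-0.3,32]},{"offset": [-0.202,-0.235,0.034],"delta_rot": [0.5,-0.4,38.5]},{"offset": [-0.236,-0.274,0.04],"delta_rot": [0.5,-0.4,45]},{"offset": [-0.278,-0.259,0.04],"delta_rot": [0.5,-0.4,46.5]},{"offset": [-0.32,-0.243,0.04],"delta_rot": [0.5,-0.4,48]},{"offset": [-0.362,-0.228,0.04],"delta_rot": [0.5,-0.4,49]},{"offset": [-0.404,-0.213,0.04],"delta_rot": [0.5,-0.4,50]},{"offset": [-0.404,-0.213,0.04],"delta_rot": [0.5,-0.4,50]}], fingers=0.4)

```text
time_s: 7.7
tcp_pos: [557.5, -250.4, 325.6]
orientation: [-2.851, -1.318, 0.021]
contact_force: [-0.0, 0.2, -0.6]
finger_gap: 0.702
finger_force: 0.0
```

```bash
python3 - <<'E'
from plan import *
plan([(560.5,-246,330,-40),(560.5,-246,231,-40,25)])
E
```

```text
t 7.7 tcp [ 557.5 -250.4  325.6] yaw -40.4 gap 0.702 ff 0.0 F [-0.   0.2 -0.6] q [ 0.52  0.5  -0.24  1.37  0.13  1.29 -0.43]
[{"offset": [0.005, -0.001, -0.004], "delta_rot": [-0.3, 0.7, -0.4]}, {"offset": [0.006, 0.0, 0.02], "delta_rot": [-0.3, 0.7, -0.4]}, {"offset": [0.006, 0.0, 0.045], "delta_rot": [-0.3, 0.7, -0.4]}, {"offset": [0.006, 0.0, 0.07], "delta_rot": [-0.3, 0.7, -0.4]}, {"offset": [0.006, 0.0, 0.095], "delta_rot": [-0.3, 0.7, -0.4]}]
```

arm_command(series=[{"offset": [0.005,0,-0.003],"delta_rot": [-0.3,0.7,0]},{"offset": [0.005,0,0.02],"delta_rot": [-0.3,0.7,0]},{"offset": [0.005,0,0.045],"delta_rot": [-0.3,0.7,0]},{"offset": [0.005,0,0.06],"delta_rot": [-0.3,0.7,0]},{"offset": [0.005,0,0.06],"delta_rot": [-0.3,0.7,0]},{"offset": [0.005,0,0.06],"delta_rot": [-0.3,0.7,0]}])

```text
time_s: 8.45
tcp_pos: [561.1, -242.6, 268.8]
orientation: [2.847, 1.327, 0.007]
contact_force: [-0.1, 0.2, 0.3]
finger_gap: 0.699
finger_force: 0.0
```

```bash
python3 - <<'E'
from plan import *
plan([(560.5,-246,231,-40,12)])
p,d,i=shot('top'); 
X=cloud(d,i)
cv2.imwrite('pics/t2.png',cv2.resize(p[160:260,290:420,::-1],(0,0),fx=5.5,fy=5.5,interpolation=cv2.INTER_CUBIC))
E
```

```text
t 8.45 tcp [ 561.1 -242.6  268.8] yaw -40.0 gap 0.699 ff 0.0 F [-0.1  0.2  0.3] q [ 0.52  0.53 -0.24  1.48  0.13  1.14 -0.44]
[{"offset": [-0.001, 0.0, 0.009], "delta_rot": [0.1, -0.2, 0.0]}, {"offset": [-0.002, 0.001, 0.019], "delta_rot": [0.1, -0.2, 0.0]}, {"offset": [-0.002, 0.001, 0.028], "delta_rot": [0.1, -0.2, 0.0]}, {"offset": [-0.003, 0.002, 0.038], "delta_rot": [0.1, -0.2, 0.0]}]
```

View pics/t2.png

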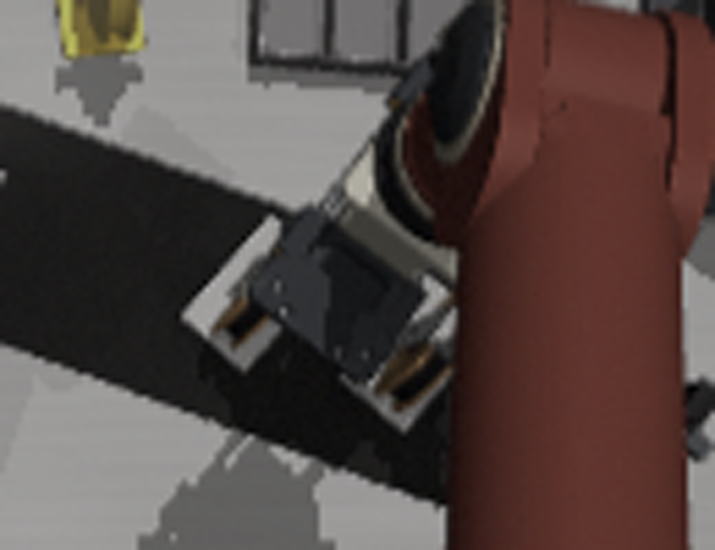

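The crop shows the gripper squarely over the reel, its long side along the carrier's x: body end near (300,320), foot at (230,310). I'm lowering and gripping.

arm_command(series=[{"offset": [-0.001,0,0.012],"delta_rot": [0,0,0]},{"offset": [-0.002,0.001,0.025],"delta_rot": [0,0,0]},{"offset": [-0.003,0.002,0.038],"delta_rot": [0,0,0]},{"offset": [-0.003,0.002,0.038],"delta_rot": [0,0,0]}])

```text
time_s: 9.0
tcp_pos: [559.1, -246.4, 227.7]
orientation: [-2.845, -1.324, 0.0]
contact_force: [-0.1, 0.0, -0.3]
finger_gap: 0.696
finger_force: 0.0
```

arm_command(series=[{"offset": [0,0,0],"delta_rot": [0,0,0]},{"offset": [0,0,0],"delta_rot": [0,0,0]},{"offset": [0,0,0],"delta_rot": [0,0,0]},{"offset": [0,0,0],"delta_rot": [0,0,0]},{"offset": [0,0,0],"delta_rot": [0,0,0]},{"offset": [0,0,0],"delta_rot": [0,0,0]}], fingers=-1, force=40)

```text
time_s: 9.75
tcp_pos: [560.1, -246.4, 229.5]
orientation: [-2.847, -1.326, -0.004]
contact_force: [-0.4, 0.4, -0.4]
finger_gap: 0.336
finger_force: 39.5
```

```bash
python3 - <<'E'
from plan import *
s=status.state(); p=s['tcp_pos']; r=[0.78,-0.62]
plan([(p[0],p[1],p[2]+66,-40,25),(440,-160,p[2]+66,-30)],step=40)
E
```

```text
t 9.75 tcp [ 560.1 -246.4  229.5] yaw -40.0 gap 0.336 ff 39.5 F [-0.4  0.4 -0.4] q [ 0.52  0.56 -0.24  1.54  0.14  1.06 -0.45]
[{"offset": [0.0, 0.0, -0.022], "delta_rot": [0.0, -0.1, 0.0]}, {"offset": [0.0, 0.0, -0.044], "delta_rot": [0.0, -0.1, 0.0]}, {"offset": [0.0, 0.0, -0.066], "delta_rot": [0.0, -0.1, 0.0]}, {"offset": [-0.003, -0.037, -0.066], "delta_rot": [0.0, -0.1, -2.5]}, {"offset": [-0.005, -0.074, -0.066], "delta_rot": [0.0, -0.1, -5.0]}, {"offset": [-0.008, -0.111, -0.066], "delta_rot": [0.0, -0.1, -7.5]}, {"offset": [-0.011, -0.147, -0.066], "delta_rot": [0.0, -0.1, -10.0]}]
```

Opening is 31 mm, but the tab is 24 mm wide, so the fingertips have caught the hook's top plate. I'm opening, going up 6 mm and regripping.

arm_command(series=[{"offset": [0,0,0],"delta_rot": [0,0,0]},{"offset": [0,0,0],"delta_rot": [0,0,0]},{"offset": [0,0,-0.003],"delta_rot": [0,0,0]},{"offset": [0,0,-0.007],"delta_rot": [0,0,0]},{"offset": [0,0,-0.007],"delta_rot": [0,0,0]}], fingers=0.2)

```text
time_s: 10.38
tcp_pos: [560.5, -246.6, 237.2]
orientation: [2.848, 1.326, 0.005]
contact_force: [-0.2, 0.3, 0.1]
finger_gap: 0.595
finger_force: 0.0
```

arm_command(series=[{"offset": [0,0,0],"delta_rot": [0,0,0]},{"offset": [0,0,0],"delta_rot": [0,0,0]},{"offset": [0,0,0],"delta_rot": [0,0,0]},{"offset": [0,0,0],"delta_rot": [0,0,0]},{"offset": [0,0,0],"delta_rot": [0,0,0]},{"offset": [0,0,0],"delta_rot": [0,0,0]}], fingers=-1, force=40)

```text
time_s: 11.12
tcp_pos: [560.2, -246.4, 236.5]
orientation: [-2.847, -1.326, -0.004]
contact_force: [0.6, -1.2, -0.5]
finger_gap: 0.256
finger_force: 40.0
```

arm_command(series=[{"offset": [0,0,-0.022],"delta_rot": [0,0,0]},{"offset": [0,0,-0.044],"delta_rot": [0,0,0]},{"offset": [0,0,-0.066],"delta_rot": [0,0,0]},{"offset": [-0.003,-0.037,-0.066],"delta_rot": [0,0,-2.5]},{"offset": [-0.005,-0.074,-0.066],"delta_rot": [0,0,-5]},{"offset": [-0.008,-0.111,-0.066],"delta_rot": [0,0,-7.5]},{"offset": [-0.011,-0.147,-0.066],"delta_rot": [0,0,-10]}])

```text
time_s: 12.0
tcp_pos: [438.3, -159.4, 301.6]
orientation: [-2.718, -1.57, -0.001]
contact_force: [0.3, 0.3, -3.8]
finger_gap: 0.255
finger_force: 40.0
```

```bash
python3 - <<'E'
from plan import *
g=rw(-110,0,0)
plan([(445,-50,302.5,-20),(445,80,302.5,-5),(g[0],g[1],302.5,10.2)],step=45)
E
```

```text
t 12.0 tcp [ 438.3 -159.4  301.6] yaw -30.0 gap 0.255 ff 40.0 F [ 0.3  0.3 -3.8] q [ 0.55  0.27 -0.32  1.81  0.09  1.08 -0.33]
[{"offset": [0.033, -0.016, 0.0], "delta_rot": [-0.1, -0.1, -3.3]}, {"offset": [0.065, -0.033, 0.0], "delta_rot": [-0.1, -0.1, -6.6]}, {"offset": [0.098, -0.049, -0.001], "delta_rot": [-0.1, -0.1, -10.0]}, {"offset": [0.136, -0.07, -0.001], "delta_rot": [-0.1, -0.1, -15.0]}, {"offset": [0.173, -0.092, 0.0], "delta_rot": [-0.1, -0.1, -20.0]}, {"offset": [0.211, -0.114, 0.0], "delta_rot": [-0.1, -0.1, -25.0]}, {"offset": [0.25, -0.13, 0.0], "delta_rot": [-0.1, -0.1, -30.0]}, {"offset": [0.29, -0.147, 0.0], "delta_rot": [-0.1, -0.1, -35.1]}, {"offset": [0.33, -0.163, 0.0], "delta_rot": [-0.1, -0.1, -40.2]}]
```

arm_command(series=[{"offset": [0.033,-0.016,0],"delta_rot": [0,0,-3.3]},{"offset": [0.065,-0.033,0],"delta_rot": [0,0,-6.6]},{"offset": [0.098,-0.049,-0.001],"delta_rot": [0,0,-10]},{"offset": [0.136,-0.07,-0.001],"delta_rot": [0,0,-15]},{"offset": [0.173,-0.092,0],"delta_rot": [0,0,-20]},{"offset": [0.211,-0.114,0],"delta_rot": [0,0,-25]},{"offset": [0.25,-0.13,0],"delta_rot": [0,0,-30]},{"offset": [0.29,-0.147,0],"delta_rot": [0,0,-35]},{"offset": [0.33,-0.163,0],"delta_rot": [0,0,-40.2]},{"offset": [0.33,-0.163,0],"delta_rot": [0,0,-40.2]},{"offset": [0.33,-0.163,0],"delta_rot": [0,0,-40.2]},{"offset": [0.33,-0.163,0],"delta_rot": [0,0,-40.2]}])

```text
time_s: 13.5
tcp_pos: [464.5, 204.9, 302.7]
orientation: [2.019, 2.406, 0.001]
contact_force: [-0.0, 0.3, -4.0]
finger_gap: 0.257
finger_force: 40.0
```

```bash
cat >> fit.py <<'E'
def held(n,Xc,p0,z0,reel=True):
    sel=lambda L:(abs(L[:,0])<60)&(abs(L[:,1])<45)&(L[:,2]>-2)&(L[:,2]<214)
    return fit(Xc,lambda P:carrier(P,reel),p0,z0,Rc,sel)
E
python3 - <<'E'
from plan import *
from fit import held
s=status.state(); t=s['tcp_pos']; z0=t[2]-233.5
for n in('scene','top'):
    p,d,i=shot(n); X=cloud(d,i)
    r=held(n,X,(t[0],t[1],np.radians(10)),z0); print(n,r[0].round(2),np.degrees(r[0][2]).round(1),r[1],r[2].round(2),'org z',z0)
    if n=='scene': cv2.imwrite('pics/s3.png',cv2.resize(p[90:250,220:400,::-1],(0,0),fx=3.7,fy=3.7,interpolation=cv2.INTER_CUBIC))
print(RR.T@(t-[RP[0],RP[1],220]))
a,b=rw(0,0,12)[:2]
plan([(a,b,302.5,10.2,25)])
E
```

```text
scene [4.6478e+02 2.0806e+02 2.4000e-01 4.1000e+00] 14.0 365 1.65 org z 69.21779405518737
top [4.6038e+02 2.0651e+02 2.8000e-01 1.9100e+00] 16.2 19 0.91 org z 69.21779405518737
[-107.71697911  -10.28950632   82.13354743]
t 13.6 tcp [464.7 205.5 303.1] yaw 10.0 gap 0.253 ff 40.0 F [-0.5 -0.9 -3.3] q [-0.03  0.37 -0.61  1.7   0.23  1.14 -0.53]
[{"offset": [0.001, 0.021, 0.0], "delta_rot": [0.1, 0.0, 0.0]}, {"offset": [0.002, 0.043, 0.0], "delta_rot": [0.1, 0.0, -0.1]}, {"offset": [0.002, 0.064, 0.0], "delta_rot": [0.1, 0.0, -0.1]}, {"offset": [0.003, 0.086, 0.001], "delta_rot": [0.1, 0.0, -0.1]}, {"offset": [0.004, 0.107, 0.001], "delta_rot": [0.1, 0.0, -0.2]}]
```

View pics/s3.png

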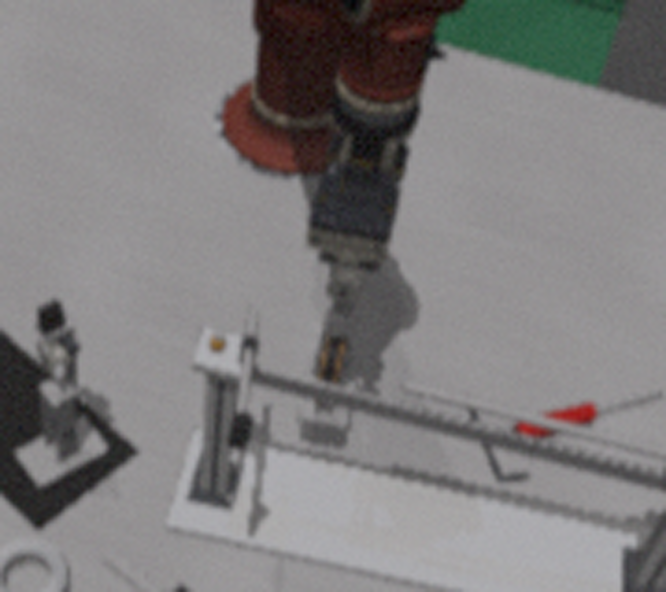

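The crop shows the keeper bar standing open, with its knob at (240,430), and the reel held upright on the robot's side of the rail at (335,360). I'm advancing over the bar.

arm_command(series=[{"offset": [0.001,0.021,0],"delta_rot": [0,0,0]},{"offset": [0.002,0.043,0],"delta_rot": [0,0,0]},{"offset": [0.002,0.064,0],"delta_rot": [0,0,0]},{"offset": [0.003,0.086,0.001],"delta_rot": [0,0,0]},{"offset": [0.004,0.107,0.001],"delta_rot": [0,0,0]},{"offset": [0.004,0.107,0.001],"delta_rot": [0,0,0]},{"offset": [0.004,0.107,0.001],"delta_rot": [0,0,0]}])

```text
time_s: 14.48
tcp_pos: [568.2, 229.2, 302.2]
orientation: [-2.016, -2.409, -0.001]
contact_force: [-0.4, 0.7, -3.5]
finger_gap: 0.255
finger_force: 40.0
```

```bash
python3 - <<'E'
from plan import *
from fit import held
s=status.state(); t=s['tcp_pos']; z0=t[2]-233.5
for n in('scene','top'):
    p,d,i=shot(n); X=cloud(d,i)
    r=held(n,X,(t[0],t[1],np.radians(10)),z0); print(n,r[0].round(2),np.degrees(r[0][2]).round(1),r[1],r[2].round(2),'org z',z0)
    if n=='scene': cv2.imwrite('pics/s4.png',cv2.resize(p[140:240,250:380,::-1],(0,0),fx=5,fy=5,interpolation=cv2.INTER_CUBIC))
print(RR.T@(t-[RP[0],RP[1],220]))
a,b=rw(0,0,12)[:2]
plan([(a,b,289,10.2,5)])
E
```

```text
scene [5.6787e+02 2.3173e+02 1.0000e-01 4.9100e+00] 5.6 387 1.65 org z 68.73486373753224
top [5.6816e+02 2.2916e+02 1.7000e-01 0.0000e+00] 10.0 0 nan org z 68.73486373753224
[-1.4343993  -4.72764495 82.13537222]
t 14.57 tcp [568.2 229.4 302.7] yaw 10.2 gap 0.251 ff 40.0 F [ 0.5 -0.8 -3.7] q [-0.09  0.55 -0.57  1.41  0.3   1.26 -0.51]
[{"offset": [-0.001, 0.0, 0.005], "delta_rot": [0.1, -0.1, 0.0]}, {"offset": [-0.001, 0.001, 0.009], "delta_rot": [0.1, -0.1, 0.0]}, {"offset": [-0.002, 0.001, 0.014], "delta_rot": [0.1, -0.1, 0.0]}]
  return _methods._mean(a, axis=axis, dtype=dtype,
  ret = ret.dtype.type(ret / rcount)
```

View pics/s4.png

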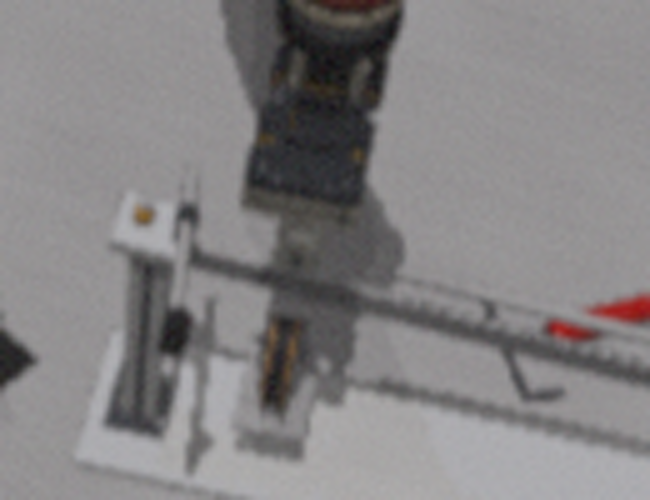

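The crop shows the reel below the bar at (280,360), with the roller over the bar at about (295,265). I'm lowering onto it.

arm_command(series=[{"offset": [0,0.001,0.005],"delta_rot": [0,0,0]},{"offset": [0,0.001,0.009],"delta_rot": [0,0,0]},{"offset": [0,0.001,0.012],"delta_rot": [0,0,0]},{"offset": [0,0.001,0.014],"delta_rot": [0,0,0]},{"offset": [0,0.001,0.014],"delta_rot": [0,0,0]}])

```text
time_s: 15.2
tcp_pos: [570.2, 229.9, 288.4]
orientation: [2.016, 2.409, 0.004]
contact_force: [-0.4, -0.8, -3.4]
finger_gap: 0.254
finger_force: 40.0
```

arm_command(series=[{"offset": [0,0,0.001],"delta_rot": [0,0,0]},{"offset": [0,0,0.002],"delta_rot": [0,0,0]},{"offset": [0,0,0.002],"delta_rot": [0,0,0]}])

```text
time_s: 15.58
tcp_pos: [570.2, 230.7, 287.7]
orientation: [2.016, 2.409, 0.007]
contact_force: [-1.7, 0.6, 3.4]
finger_gap: 0.251
finger_force: 40.0
```

Contact: force went from -3.5 to +3.4 N, so the roller is seated. I'm releasing.

arm_command(series=[{"offset": [0,0,0],"delta_rot": [0,0,0]},{"offset": [0,0,0],"delta_rot": [0,0,0]},{"offset": [0,0,0],"delta_rot": [0,0,0]},{"offset": [0,0,0],"delta_rot": [0,0,0]},{"offset": [0,0,-0.04],"delta_rot": [0,0,0]},{"offset": [0,0,-0.08],"delta_rot": [0,0,0]},{"offset": [0,0,-0.08],"delta_rot": [0,0,0]},{"offset": [0,0,-0.08],"delta_rot": [0,0,0]}], fingers=0.4)

```text
time_s: 16.58
tcp_pos: [569.8, 229.4, 365.6]
orientation: [2.016, 2.409, 0.002]
contact_force: [0.0, -0.3, 0.0]
finger_gap: 0.7
finger_force: 0.0
```

```bash
cat > look.py <<'E'
from plan import *
from fit import fit,carrier,csel,Rc
import sys
def mat(X,pts,a0=(-50,-38,-25)):
    out=[]
    for x,y in pts:
        p,k,e=max((fit(X,carrier,(x,y,np.radians(a)),3,Rc,csel) for a in a0),key=lambda r:r[1]); out.append((p[:2].round(1),np.degrees(p[2]).round(1),p[3].round(1),k,e.round(2)))
    return out
def onrail(X):
    # buffer/tab tops of hung carriers: rail-local y of points above the rod
    L=(X.reshape(-1,3)-[RP[0],RP[1],220])@RR
    m=(abs(L[:,0])<16)&(L[:,2]>60)&(L[:,2]<90)&(L[:,1]>-40)&(L[:,1]<340)
    h,_=np.histogram(L[m,1],np.arange(-40,345,10)); return {int(-35+10*k):int(v) for k,v in enumerate(h) if v>1}
def tabs(X):
    m=(X[...,2]>238)&(X[...,2]<262)&(X[...,0]>330)&(X[...,0]<720)&(X[...,1]<60)&(X[...,1]>-600)
    k,l,st,c=cv2.connectedComponentsWithStats(m.astype(np.uint8))
    return [np.nanmedian(X[l==j],0).round(0) for j in range(1,k) if st[j,4]>=12]
E
python3 - <<'E'
from look import *
for n in('scene','top'):
    p,d,i=shot(n); X=cloud(d,i); print(n,onrail(X),[t.tolist() for t in tabs(X)])
    for r in mat(X,((521,-343),(466,-422))): print(*r)
    if n=='scene': cv2.imwrite('pics/s5.png',cv2.resize(p[100:260,150:430,::-1],(0,0),fx=2.8,fy=2.8,interpolation=cv2.INTER_CUBIC))
plan([(470,20,350,-25),(520,-345,330,-39)],step=55,dstep=9)
E
```

```text
scene {25: 7, 35: 28, 45: 4} [[468.0, -423.0, 249.0], [523.0, -343.0, 251.0], [620.0, -39.0, 251.0]]
[ 519.1 -346.3] -43.0 6.6 493 2.27
[ 464.6 -424.7] -41.5 8.7 338 2.25
top {} [[615.0, -40.0, 249.0], [519.0, -342.0, 249.0], [465.0, -422.0, 248.0]]
[ 521.2 -344.5] -45.9 1.4 477 1.35
[ 466.2 -424.4] -41.1 1.0 599 1.54
t 16.68 tcp [569.6 229.1 364.8] yaw 10.1 gap 0.703 ff 0.0 F [ 0.   1.2 -0.3] q [-0.09  0.52 -0.58  1.29  0.28  1.41 -0.48]
[{"offset": [-0.038, -0.027, 0.003], "delta_rot": [0.0, 0.0, 7.0]}, {"offset": [-0.075, -0.054, 0.006], "delta_rot": [0.0, 0.0, 14.1]}, {"offset": [-0.113, -0.081, 0.009], "delta_rot": [0.0, 0.0, 21.1]}, {"offset": [-0.151, -0.108, 0.012], "delta_rot": [0.0, 0.0, 28.1]}, {"offset": [-0.188, -0.135, 0.015], "delta_rot": [0.0, 0.0, 35.1]}, {"offset": [-0.241, -0.137, 0.018], "delta_rot": [0.0, 0.0, 37.1]}, {"offset": [-0.293, -0.139, 0.021], "delta_rot": [0.0, 0.0, 39.1]}, {"offset": [-0.346, -0.141, 0.023], "delta_rot": [0.0, 0.0, 41.1]}, {"offset": [-0.399, -0.143, 0.026], "delta_rot": [0.0, 0.0, 43.1]}, {"offset": [-0.451, -0.146, 0.029], "delta_rot": [0.0, 0.0, 45.1]}, {"offset": [-0.504, -0.148, 0.032], "delta_rot": [0.0, 0.0, 47.1]}, {"offset": [-0.556, -0.15, 0.035], "delta_rot": [0.0, 0.0, 49.1]}]
```

View pics/s5.png

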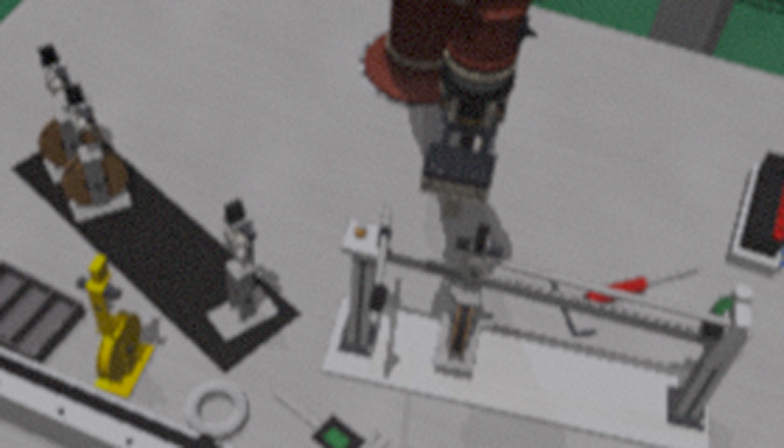

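The crop shows the first carrier hanging at (460,310) and rolling, with its tab at local y of about 35. I'll fetch the next reel, tab at (77,95), and check the first one on the way.

arm_command(series=[{"offset": [-0.038,-0.027,0.003],"delta_rot": [0,0,7]},{"offset": [-0.075,-0.054,0.006],"delta_rot": [0,0,14]},{"offset": [-0.113,-0.081,0.009],"delta_rot": [0,0,21]},{"offset": [-0.151,-0.108,0.012],"delta_rot": [0,0,28]},{"offset": [-0.188,-0.135,0.015],"delta_rot": [0,0,35]},{"offset": [-0.241,-0.137,0.018],"delta_rot": [0,0,37]},{"offset": [-0.293,-0.139,0.021],"delta_rot": [0,0,39]},{"offset": [-0.346,-0.141,0.023],"delta_rot": [0,0,41]},{"offset": [-0.399,-0.143,0.026],"delta_rot": [0,0,44]},{"offset": [-0.451,-0.146,0.029],"delta_rot": [0,0,46.5]},{"offset": [-0.504,-0.148,0.032],"delta_rot": [0,0,49]},{"offset": [-0.556,-0.15,0.035],"delta_rot": [0,0,51]}])

```text
time_s: 18.18
tcp_pos: [519.9, -345.5, 328.9]
orientation: [-2.856, -1.303, -0.002]
contact_force: [0.9, -0.2, 0.6]
finger_gap: 0.698
finger_force: 0.0
```

```bash
python3 - <<'E'
from look import *
for n in('scene',):
    p,d,i=shot(n); X=cloud(d,i); print(n,onrail(X),[t.tolist() for t in tabs(X)])
    for r in mat(X,((521,-344),)): print(*r)
plan([(520.2,-345.4,275,-41),(520.2,-345.4,239,-41,15)],step=30)
E
```

```text
scene {95: 24, 105: 19} [[467.0, -422.0, 250.0], [522.0, -343.0, 249.0], [620.0, -39.0, 250.0]]
[ 518.9 -346.2] -42.2 5.9 494 2.16
t 18.23 tcp [ 517.9 -354.9  326.8] yaw -41.6 gap 0.7 ff 0.0 F [ 0.6 -5.9 -0.5] q [ 0.69  0.52 -0.22  1.33  0.12  1.31 -0.26]
[{"offset": [0.004, -0.002, 0.026], "delta_rot": [0.0, 0.3, -0.3]}, {"offset": [0.009, -0.005, 0.052], "delta_rot": [0.0, 0.3, -0.6]}, {"offset": [0.009, -0.005, 0.064], "delta_rot": [0.0, 0.3, -0.6]}, {"offset": [0.009, -0.005, 0.076], "delta_rot": [0.0, 0.3, -0.6]}, {"offset": [0.009, -0.005, 0.088], "delta_rot": [0.0, 0.3, -0.6]}]
```

arm_command(series=[{"offset": [0,0,0.02],"delta_rot": [0,0,0]},{"offset": [0,0,0.04],"delta_rot": [0,0,0]},{"offset": [0,0,0.06],"delta_rot": [0,0,0]},{"offset": [0,0,0.06],"delta_rot": [0,0,0]},{"offset": [0,0,0.06],"delta_rot": [0,0,0]}])

```text
time_s: 18.85
tcp_pos: [520.7, -343.9, 270.6]
orientation: [-2.856, -1.306, -0.004]
contact_force: [0.6, -1.5, 0.7]
finger_gap: 0.702
finger_force: 0.0
```

```bash
python3 - <<'E'
from look import *
plan([(520.2,-345.4,239,-41,15)],step=30)
E
```

```text
t 18.85 tcp [ 520.7 -343.9  270.6] yaw -40.9 gap 0.702 ff 0.0 F [ 0.6 -1.5  0.7] q [ 0.69  0.55 -0.23  1.44  0.13  1.17 -0.27]
[{"offset": [-0.001, 0.0, 0.011], "delta_rot": [0.0, -0.2, 0.0]}, {"offset": [-0.001, 0.0, 0.021], "delta_rot": [0.0, -0.2, 0.1]}, {"offset": [-0.002, 0.001, 0.032], "delta_rot": [0.0, -0.2, 0.1]}]
```

arm_command(series=[{"offset": [-0.001,0,0.012],"delta_rot": [0,0,0]},{"offset": [-0.001,0,0.024],"delta_rot": [0,0,0]},{"offset": [-0.001,0,0.034],"delta_rot": [0,0,0]},{"offset": [-0.001,0,0.034],"delta_rot": [0,0,0]},{"offset": [-0.001,0,0.034],"delta_rot": [0,0,0]}])

```text
time_s: 19.48
tcp_pos: [520.2, -344.6, 236.5]
orientation: [-2.857, -1.306, -0.004]
contact_force: [-0.8, -0.4, -0.1]
finger_gap: 0.699
finger_force: 0.0
```

arm_command(series=[{"offset": [0,0,0],"delta_rot": [0,0,0]},{"offset": [0,0,0],"delta_rot": [0,0,0]},{"offset": [0,0,0],"delta_rot": [0,0,0]},{"offset": [0,0,0],"delta_rot": [0,0,0]},{"offset": [0,0,0],"delta_rot": [0,0,0]},{"offset": [0,0,0],"delta_rot": [0,0,0]},{"offset": [0,0,0],"delta_rot": [0,0,0]}], fingers=-1, force=40)

```text
time_s: 20.35
tcp_pos: [520.1, -344.5, 236.4]
orientation: [-2.857, -1.306, -0.004]
contact_force: [-0.2, -0.4, 0.8]
finger_gap: 0.257
finger_force: 40.0
```

```bash
python3 - <<'E'
from plan import *
s=status.state(); p=s['tcp_pos']
plan([(p[0],p[1],p[2]+66,-41,25),(400,-250,p[2]+66,-41),(420,-130,p[2]+66,-25)],step=40)
E
```

```text
t 20.35 tcp [ 520.1 -344.5  236.4] yaw -40.8 gap 0.257 ff 40.0 F [-0.2 -0.4  0.8] q [ 0.69  0.58 -0.23  1.49  0.14  1.09 -0.28]
[{"offset": [0.0, 0.0, -0.022], "delta_rot": [0.0, -0.2, 0.1]}, {"offset": [0.0, 0.0, -0.044], "delta_rot": [0.0, -0.2, 0.1]}, {"offset": [0.0, 0.0, -0.066], "delta_rot": [0.0, -0.2, 0.2]}, {"offset": [-0.002, -0.038, -0.066], "delta_rot": [0.0, -0.2, 0.2]}, {"offset": [-0.003, -0.076, -0.066], "delta_rot": [0.0, -0.2, 0.2]}, {"offset": [-0.005, -0.114, -0.066], "delta_rot": [0.0, -0.2, 0.2]}, {"offset": [-0.007, -0.153, -0.066], "delta_rot": [0.0, -0.2, 0.2]}, {"offset": [0.019, -0.168, -0.066], "delta_rot": [0.0, -0.2, -3.8]}, {"offset": [0.045, -0.184, -0.066], "delta_rot": [0.0, -0.2, -7.8]}, {"offset": [0.071, -0.2, -0.066], "delta_rot": [0.1, -0.2, -11.8]}, {"offset": [0.097, -0.216, -0.066], "delta_rot": [0.1, -0.2, -15.8]}]
```

arm_command(series=[{"offset": [0,0,-0.022],"delta_rot": [0,0,0]},{"offset": [0,0,-0.044],"delta_rot": [0,0,0]},{"offset": [0,0,-0.066],"delta_rot": [0,0,0]},{"offset": [-0.002,-0.038,-0.066],"delta_rot": [0,0,0]},{"offset": [-0.003,-0.076,-0.066],"delta_rot": [0,0,0]},{"offset": [-0.005,-0.114,-0.066],"delta_rot": [0,0,0]},{"offset": [-0.007,-0.15,-0.066],"delta_rot": [0,0,0]},{"offset": [0.019,-0.168,-0.066],"delta_rot": [0,0,-4]},{"offset": [0.045,-0.182,-0.066],"delta_rot": [0,0,-8]},{"offset": [0.071,-0.197,-0.066],"delta_rot": [0,0,-12]},{"offset": [0.097,-0.21,-0.066],"delta_rot": [0,0,-16]}])

```text
time_s: 21.72
tcp_pos: [424.6, -131.9, 302.1]
orientation: [-2.642, -1.696, -0.004]
contact_force: [0.1, -0.4, -3.5]
finger_gap: 0.255
finger_force: 40.0
```

```bash
python3 - <<'E'
from look import *
p,d,i=shot('scene'); X=cloud(d,i); print(onrail(X),[t.tolist() for t in tabs(X)])
g=rw(-110,-3,0)
plan([(445,-20,302.5,-20),(445,90,302.5,-5),(g[0],g[1],302.5,10.2)],step=45)
E
```

```text
{235: 12, 245: 28, 255: 6} [[468.0, -421.0, 249.0], [428.0, -126.0, 252.0], [620.0, -39.0, 250.0]]
t 21.77 tcp [ 425.8 -126.8  302.3] yaw -24.1 gap 0.257 ff 40.0 F [ 0.5  4.1 -3.6] q [ 0.55  0.24 -0.39  1.86  0.09  1.07 -0.29]
[{"offset": [0.035, -0.009, 0.0], "delta_rot": [0.0, -0.4, -1.4]}, {"offset": [0.07, -0.017, 0.0], "delta_rot": [0.0, -0.4, -2.8]}, {"offset": [0.105, -0.026, 0.001], "delta_rot": [0.0, -0.4, -4.1]}, {"offset": [0.139, -0.041, 0.001], "delta_rot": [0.0, -0.4, -9.1]}, {"offset": [0.172, -0.056, 0.001], "delta_rot": [0.0, -0.4, -14.1]}, {"offset": [0.206, -0.071, 0.001], "delta_rot": [0.0, -0.4, -19.1]}, {"offset": [0.243, -0.081, 0.002], "delta_rot": [0.1, -0.4, -24.2]}, {"offset": [0.28, -0.092, 0.002], "delta_rot": [0.1, -0.4, -29.3]}, {"offset": [0.317, -0.102, 0.002], "delta_rot": [0.1, -0.4, -34.3]}]
```

arm_command(series=[{"offset": [0.035,-0.009,0],"delta_rot": [0,0,-1.5]},{"offset": [0.07,-0.017,0],"delta_rot": [0,0,-3]},{"offset": [0.105,-0.026,0.001],"delta_rot": [0,0,-5]},{"offset": [0.139,-0.041,0.001],"delta_rot": [0,0,-9]},{"offset": [0.172,-0.056,0.001],"delta_rot": [0,0,-14]},{"offset": [0.206,-0.071,0.001],"delta_rot": [0,0,-19]},{"offset": [0.243,-0.081,0.002],"delta_rot": [0,0,-24]},{"offset": [0.28,-0.092,0.002],"delta_rot": [0,0,-29]},{"offset": [0.317,-0.102,0.002],"delta_rot": [0,0,-34.3]},{"offset": [0.317,-0.102,0.002],"delta_rot": [0,0,-34.3]},{"offset": [0.317,-0.102,0.002],"delta_rot": [0,0,-34.3]},{"offset": [0.317,-0.102,0.002],"delta_rot": [0,0,-34.3]}])

```text
time_s: 23.28
tcp_pos: [465.2, 195.2, 300.8]
orientation: [2.033, 2.394, 0.002]
contact_force: [0.9, -0.6, -3.3]
finger_gap: 0.257
finger_force: 40.0
```

```bash
python3 - <<'E'
from look import *
from fit import held
s=status.state(); t=s['tcp_pos']; z0=t[2]-233.5
p,d,i=shot('scene'); X=cloud(d,i); print(onrail(X),[t.tolist() for t in tabs(X)])
r=held('scene',X,(t[0],t[1],np.radians(10)),z0); print(r[0].round(2),np.degrees(r[0][2]).round(1),r[1],r[2].round(2),'org z',z0)
a,b=rw(0,-2,12)[:2]
plan([(a,b,302.5,10.2,25)])
E
```

```text
{295: 23, 305: 30} [[467.0, -421.0, 249.0], [621.0, -39.0, 251.0]]
[4.6581e+02 1.9465e+02 1.2000e-01 4.4400e+00] 6.9 353 1.56 org z 67.3340047572787
t 23.32 tcp [465.2 195.3 301. ] yaw 9.3 gap 0.257 ff 40.0 F [-1.4 -0.1 -3.1] q [ 0.01  0.37 -0.63  1.71  0.24  1.13 -0.53]
[{"offset": [0.003, 0.022, 0.0], "delta_rot": [0.1, 0.0, -0.2]}, {"offset": [0.005, 0.043, -0.001], "delta_rot": [0.1, 0.0, -0.4]}, {"offset": [0.008, 0.065, -0.001], "delta_rot": [0.1, 0.0, -0.5]}, {"offset": [0.011, 0.087, -0.001], "delta_rot": [0.1, 0.0, -0.7]}, {"offset": [0.013, 0.109, -0.001], "delta_rot": [0.1, 0.0, -0.9]}]
```

arm_command(series=[{"offset": [0.003,0.022,0],"delta_rot": [0,0,0]},{"offset": [0.005,0.043,-0.001],"delta_rot": [0,0,-0.4]},{"offset": [0.008,0.065,-0.001],"delta_rot": [0,0,-0.9]},{"offset": [0.011,0.087,-0.001],"delta_rot": [0,0,-0.9]},{"offset": [0.013,0.109,-0.001],"delta_rot": [0,0,-0.9]},{"offset": [0.013,0.109,-0.001],"delta_rot": [0,0,-0.9]},{"offset": [0.013,0.109,-0.001],"delta_rot": [0,0,-0.9]}])

```text
time_s: 24.2
tcp_pos: [569.6, 226.6, 302.2]
orientation: [-2.012, -2.412, -0.001]
contact_force: [-0.5, 0.6, -4.0]
finger_gap: 0.255
finger_force: 40.0
```

```bash
python3 - <<'E'
from look import *
from fit import held
s=status.state(); t=s['tcp_pos']; z0=t[2]-233.5
p,d,i=shot('scene'); X=cloud(d,i); print(onrail(X),[t.tolist() for t in tabs(X)])
r=held('scene',X,(t[0],t[1],np.radians(10)),z0); print(r[0].round(2),np.degrees(r[0][2]).round(1),r[1],r[2].round(2),'org z',z0)
a,b=rw(0,-2,12)[:2]
plan([(a,b,288,10.2,4)])
E
```

```text
{295: 22, 305: 29} [[468.0, -423.0, 251.0], [620.0, -38.0, 251.0]]
[5.6987e+02 2.2646e+02 7.0000e-02 5.1100e+00] 4.1 382 1.74 org z 68.6787584772481
t 24.25 tcp [569.6 226.8 302.4] yaw 10.3 gap 0.256 ff 40.0 F [ 0.2  0.2 -3.8] q [-0.07  0.55 -0.6   1.41  0.32  1.27 -0.51]
[{"offset": [0.0, 0.0, 0.004], "delta_rot": [0.1, -0.1, 0.0]}, {"offset": [0.0, 0.0, 0.007], "delta_rot": [0.1, -0.1, 0.1]}, {"offset": [-0.001, 0.0, 0.011], "delta_rot": [0.1, -0.1, 0.1]}, {"offset": [-0.001, 0.0, 0.014], "delta_rot": [0.1, -0.1, 0.1]}]
```

arm_command(series=[{"offset": [0,0,0.005],"delta_rot": [0,0,0]},{"offset": [0,0,0.01],"delta_rot": [0,0,0]},{"offset": [0,0,0.014],"delta_rot": [0,0,0]},{"offset": [0,0,0.015],"delta_rot": [0,0,0]},{"offset": [0,0,0.016],"delta_rot": [0,0,0]},{"offset": [0,0,0.016],"delta_rot": [0,0,0]}])

```text
time_s: 25.0
tcp_pos: [570.1, 228.4, 288.1]
orientation: [-2.011, -2.413, -0.007]
contact_force: [-2.4, 0.5, 5.2]
finger_gap: 0.252
finger_force: 40.0
```

Seated: +5 N upward. I'm releasing.

arm_command(series=[{"offset": [0,0,0],"delta_rot": [0,0,0]},{"offset": [0,0,0],"delta_rot": [0,0,0]},{"offset": [0,0,0],"delta_rot": [0,0,0]},{"offset": [0,0,0],"delta_rot": [0,0,0]},{"offset": [0,0,-0.04],"delta_rot": [0,0,0]},{"offset": [0,0,-0.08],"delta_rot": [0,0,0]},{"offset": [0,0,-0.08],"delta_rot": [0,0,0]},{"offset": [0,0,-0.08],"delta_rot": [0,0,0]}], fingers=0.4)

```text
time_s: 26.0
tcp_pos: [570.1, 226.8, 365.6]
orientation: [2.012, 2.413, 0.002]
contact_force: [0.1, 0.5, -0.2]
finger_gap: 0.702
finger_force: 0.0
```

```bash
python3 - <<'E'
from look import *
for n in('scene','top'):
    p,d,i=shot(n); X=cloud(d,i); print(n,onrail(X),[t.tolist() for t in tabs(X)])
    for r in mat(X,((466,-422),)): print(*r)
plan([(470,20,350,-25),(470,-250,340,-35)],step=55,dstep=9)
E
```

```text
scene {25: 17, 35: 25, 295: 19, 305: 29} [[468.0, -422.0, 251.0], [620.0, -38.0, 251.0]]
[ 465.  -425.5] -36.6 5.5 477 1.92
top {295: 28, 305: 33, 315: 3} [[615.0, -41.0, 248.0], [464.0, -422.0, 247.0]]
[ 465.5 -424.6] -39.9 0.9 580 1.46
t 26.1 tcp [569.9 226.6 364.8] yaw 10.3 gap 0.705 ff 0.0 F [-0.2 -0.5  0.1] q [-0.07  0.52 -0.61  1.29  0.29  1.42 -0.48]
[{"offset": [-0.037, -0.027, 0.003], "delta_rot": [0.0, 0.0, 7.1]}, {"offset": [-0.074, -0.054, 0.006], "delta_rot": [0.0, 0.0, 14.1]}, {"offset": [-0.111, -0.081, 0.009], "delta_rot": [0.0, 0.0, 21.2]}, {"offset": [-0.148, -0.108, 0.012], "delta_rot": [0.0, 0.0, 28.3]}, {"offset": [-0.185, -0.135, 0.015], "delta_rot": [0.0, 0.0, 35.3]}, {"offset": [-0.238, -0.145, 0.017], "delta_rot": [0.0, 0.0, 37.3]}, {"offset": [-0.292, -0.155, 0.019], "delta_rot": [0.0, 0.0, 39.3]}, {"offset": [-0.345, -0.164, 0.021], "delta_rot": [0.0, 0.0, 41.3]}, {"offset": [-0.398, -0.174, 0.023], "delta_rot": [0.0, 0.0, 43.3]}, {"offset": [-0.451, -0.184, 0.025], "delta_rot": [0.0, 0.0, 45.3]}]
```

arm_command(series=[{"offset": [-0.037,-0.027,0.003],"delta_rot": [0,0,7]},{"offset": [-0.074,-0.054,0.006],"delta_rot": [0,0,14]},{"offset": [-0.111,-0.081,0.009],"delta_rot": [0,0,21]},{"offset": [-0.148,-0.108,0.012],"delta_rot": [0,0,28]},{"offset": [-0.185,-0.135,0.015],"delta_rot": [0,0,35]},{"offset": [-0.238,-0.145,0.017],"delta_rot": [0,0,37]},{"offset": [-0.292,-0.155,0.019],"delta_rot": [0,0,39]},{"offset": [-0.345,-0.164,0.021],"delta_rot": [0,0,41]},{"offset": [-0.398,-0.174,0.023],"delta_rot": [0,0,44]},{"offset": [-0.451,-0.184,0.025],"delta_rot": [0,0,47]},{"offset": [-0.451,-0.184,0.025],"delta_rot": [0,0,50]},{"offset": [-0.451,-0.184,0.025],"delta_rot": [0,0,50]}])

```text
time_s: 27.6
tcp_pos: [469.8, -249.6, 339.1]
orientation: [-2.841, -1.334, -0.002]
contact_force: [-0.1, 0.7, 0.0]
finger_gap: 0.7
finger_force: 0.0
```

```bash
python3 - <<'E'
from look import *
for n in('scene','top'):
    p,d,i=shot(n); X=cloud(d,i); print(n,onrail(X),[t.tolist() for t in tabs(X)])
    for r in mat(X,((466,-422),)): print(*r)
plan([(465.2,-424.8,320,-39),(465.2,-424.8,270,-39,25)],step=45,dstep=9)
E
```

```text
scene {95: 30, 105: 13, 295: 18, 305: 29} [[468.0, -420.0, 250.0], [621.0, -38.0, 251.0]]
[ 465.2 -425.3] -36.4 5.9 487 2.27
top {95: 38, 105: 19, 295: 35, 305: 29, 315: 3} [[615.0, -41.0, 248.0]]
[ 464.1 -427.4] -37.3 2.1 30 0.72
t 27.7 tcp [ 470.4 -248.5  339.8] yaw -39.5 gap 0.697 ff 0.0 F [ 0.7 -0.6 -0.9] q [ 0.65  0.35 -0.29  1.58  0.1   1.23 -0.35]
[{"offset": [-0.035, 0.027, 0.005], "delta_rot": [-0.1, -0.2, -0.1]}, {"offset": [-0.07, 0.054, 0.01], "delta_rot": [-0.1, -0.2, -0.3]}, {"offset": [-0.105, 0.081, 0.015], "delta_rot": [-0.1, -0.2, -0.4]}, {"offset": [-0.139, 0.108, 0.019], "delta_rot": [-0.1, -0.2, -0.5]}, {"offset": [-0.139, 0.108, 0.044], "delta_rot": [-0.1, -0.2, -0.5]}, {"offset": [-0.139, 0.108, 0.069], "delta_rot": [-0.1, -0.2, -0.5]}]
```

arm_command(series=[{"offset": [-0.035,0.027,0.005],"delta_rot": [0,0,0]},{"offset": [-0.07,0.054,0.01],"delta_rot": [0,0,0]},{"offset": [-0.105,0.081,0.015],"delta_rot": [0,0,0]},{"offset": [-0.139,0.108,0.019],"delta_rot": [0,0,0]},{"offset": [-0.139,0.108,0.044],"delta_rot": [0,0,0]},{"offset": [-0.139,0.108,0.069],"delta_rot": [0,0,0]},{"offset": [-0.139,0.108,0.069],"delta_rot": [0,0,0]},{"offset": [-0.139,0.108,0.069],"delta_rot": [0,0,0]}])

```text
time_s: 28.7
tcp_pos: [465.9, -425.0, 272.2]
orientation: [2.842, 1.338, 0.005]
contact_force: [-0.7, 0.0, 0.5]
finger_gap: 0.701
finger_force: 0.0
```

```bash
python3 - <<'E'
from look import *
plan([(465.2,-424.8,237,-39,12)])
E
```

```text
t 28.7 tcp [ 465.9 -425.   272.2] yaw -39.6 gap 0.701 ff 0.0 F [-0.7  0.   0.5] q [ 0.84  0.56 -0.23  1.42  0.13  1.18 -0.1 ]
[{"offset": [0.0, 0.0, 0.012], "delta_rot": [0.1, -0.2, -0.2]}, {"offset": [0.0, 0.0, 0.023], "delta_rot": [0.1, -0.2, -0.4]}, {"offset": [0.0, -0.001, 0.035], "delta_rot": [0.1, -0.2, -0.6]}]
```

arm_command(series=[{"offset": [0,0,0.012],"delta_rot": [0,0,0]},{"offset": [0,0,0.024],"delta_rot": [0,0,0]},{"offset": [0,0,0.035],"delta_rot": [0,0,0]},{"offset": [0,0,0.035],"delta_rot": [0,0,0]},{"offset": [0,0,0.035],"delta_rot": [0,0,0]}])

```text
time_s: 29.32
tcp_pos: [465.2, -425.4, 236.2]
orientation: [-2.843, -1.336, -0.004]
contact_force: [0.1, -0.4, -0.1]
finger_gap: 0.699
finger_force: 0.0
```

arm_command(series=[{"offset": [0,0,0],"delta_rot": [0,0,0]},{"offset": [0,0,0],"delta_rot": [0,0,0]},{"offset": [0,0,0],"delta_rot": [0,0,0]},{"offset": [0,0,0],"delta_rot": [0,0,0]},{"offset": [0,0,0],"delta_rot": [0,0,0]},{"offset": [0,0,0],"delta_rot": [0,0,0]},{"offset": [0,0,0],"delta_rot": [0,0,0]}], fingers=-1, force=40)

```text
time_s: 30.2
tcp_pos: [465.1, -425.3, 236.2]
orientation: [-2.843, -1.336, -0.004]
contact_force: [1.0, -0.6, 0.1]
finger_gap: 0.253
finger_force: 40.0
```

```bash
python3 - <<'E'
from plan import *
s=status.state(); p=s['tcp_pos']
plan([(p[0],p[1],p[2]+66,-39,25),(385,-350,p[2]+66,-39),(400,-200,p[2]+66,-30)],step=44)
E
```

```text
t 30.2 tcp [ 465.1 -425.3  236.2] yaw -39.7 gap 0.253 ff 40.0 F [ 1.  -0.6  0.1] q [ 0.84  0.59 -0.23  1.47  0.14  1.1  -0.11]
[{"offset": [0.0, 0.0, -0.022], "delta_rot": [0.0, -0.1, -0.2]}, {"offset": [0.0, 0.0, -0.044], "delta_rot": [0.0, -0.1, -0.4]}, {"offset": [0.0, 0.0, -0.066], "delta_rot": [0.0, -0.1, -0.7]}, {"offset": [0.002, -0.037, -0.066], "delta_rot": [0.0, -0.1, -0.7]}, {"offset": [0.005, -0.073, -0.066], "delta_rot": [0.0, -0.1, -0.7]}, {"offset": [0.007, -0.11, -0.066], "delta_rot": [0.0, -0.1, -0.7]}, {"offset": [0.038, -0.131, -0.066], "delta_rot": [0.0, -0.1, -2.9]}, {"offset": [0.07, -0.152, -0.066], "delta_rot": [0.0, -0.1, -5.2]}, {"offset": [0.101, -0.173, -0.066], "delta_rot": [0.0, -0.1, -7.4]}, {"offset": [0.132, -0.194, -0.066], "delta_rot": [0.0, -0.1, -9.7]}]
```

arm_command(series=[{"offset": [0,0,-0.022],"delta_rot": [0,0,0]},{"offset": [0,0,-0.044],"delta_rot": [0,0,0]},{"offset": [0,0,-0.066],"delta_rot": [0,0,0]},{"offset": [0.002,-0.037,-0.066],"delta_rot": [0,0,0]},{"offset": [0.005,-0.073,-0.066],"delta_rot": [0,0,-1]},{"offset": [0.007,-0.11,-0.066],"delta_rot": [0,0,-2]},{"offset": [0.038,-0.131,-0.066],"delta_rot": [0,0,-3]},{"offset": [0.07,-0.148,-0.066],"delta_rot": [0,0,-5]},{"offset": [0.101,-0.165,-0.066],"delta_rot": [0,0,-7.5]},{"offset": [0.132,-0.18,-0.066],"delta_rot": [0,0,-10]},{"offset": [0.132,-0.18,-0.066],"delta_rot": [0,0,-10]}])

```text
time_s: 31.58
tcp_pos: [410.9, -205.1, 302.0]
orientation: [-2.708, -1.586, -0.005]
contact_force: [-0.3, 0.1, -3.5]
finger_gap: 0.256
finger_force: 40.0
```

```bash
python3 - <<'E'
from look import *
p,d,i=shot('scene'); X=cloud(d,i); print(onrail(X),[t.tolist() for t in tabs(X)])
g=rw(-110,0,0)
plan([(445,-30,302.5,-20),(445,90,302.5,-5),(g[0],g[1],302.5,10.2)],step=50)
E
```

```text
{235: 11, 245: 33, 255: 4, 295: 17, 305: 31} [[414.0, -199.0, 254.0], [621.0, -39.0, 250.0]]
t 31.62 tcp [ 410.3 -207.6  301.9] yaw -29.5 gap 0.257 ff 40.0 F [-1.   0.1 -2.8] q [ 0.7   0.26 -0.35  1.82  0.1   1.08 -0.21]
[{"offset": [0.043, -0.014, 0.0], "delta_rot": [0.0, -0.1, -2.4]}, {"offset": [0.086, -0.029, 0.0], "delta_rot": [0.0, -0.1, -4.7]}, {"offset": [0.129, -0.043, 0.0], "delta_rot": [0.0, -0.1, -7.1]}, {"offset": [0.172, -0.057, 0.0], "delta_rot": [0.0, -0.1, -9.5]}, {"offset": [0.207, -0.077, 0.0], "delta_rot": [0.0, -0.1, -14.5]}, {"offset": [0.241, -0.097, 0.0], "delta_rot": [0.0, -0.1, -19.5]}, {"offset": [0.276, -0.116, 0.0], "delta_rot": [0.0, -0.1, -24.5]}, {"offset": [0.313, -0.131, 0.0], "delta_rot": [0.0, -0.1, -29.5]}, {"offset": [0.35, -0.145, 0.0], "delta_rot": [0.0, -0.1, -34.6]}, {"offset": [0.387, -0.16, 0.0], "delta_rot": [0.0, -0.1, -39.7]}]
```

arm_command(series=[{"offset": [0.043,-0.014,0],"delta_rot": [0,0,-2.4]},{"offset": [0.086,-0.029,0],"delta_rot": [0,0,-4.7]},{"offset": [0.129,-0.043,0],"delta_rot": [0,0,-7]},{"offset": [0.172,-0.057,0],"delta_rot": [0,0,-9.5]},{"offset": [0.207,-0.077,0],"delta_rot": [0,0,-14.5]},{"offset": [0.241,-0.097,0],"delta_rot": [0,0,-19.5]},{"offset": [0.276,-0.116,0],"delta_rot": [0,0,-24.5]},{"offset": [0.313,-0.131,0],"delta_rot": [0,0,-29.5]},{"offset": [0.35,-0.145,0],"delta_rot": [0,0,-34.6]},{"offset": [0.387,-0.16,0],"delta_rot": [0,0,-39.7]},{"offset": [0.387,-0.16,0],"delta_rot": [0,0,-39.7]},{"offset": [0.387,-0.16,0],"delta_rot": [0,0,-39.7]}])

```text
time_s: 33.12
tcp_pos: [463.4, 204.5, 302.4]
orientation: [2.021, 2.404, -0.001]
contact_force: [0.5, -0.7, -3.1]
finger_gap: 0.261
finger_force: 40.0
```

```bash
python3 - <<'E'
from look import *
from fit import held
s=status.state(); t=s['tcp_pos']; z0=t[2]-233.5
p,d,i=shot('scene'); X=cloud(d,i); print(onrail(X),[t.tolist() for t in tabs(X)])
r=held('scene',X,(t[0],t[1],np.radians(10)),z0); print(r[0].round(2),np.degrees(r[0][2]).round(1),r[1],r[2].round(2),'org z',z0)
a,b=rw(0,-2,12)[:2]
plan([(a,b,302.5,10.2,25)])
E
```

```text
{235: 14, 245: 29, 255: 6, 295: 19, 305: 29, 315: 2} [[621.0, -39.0, 251.0]]
[4.6423e+02 2.0344e+02 2.4000e-01 5.2100e+00] 13.9 346 1.84 org z 68.85884186513562
t 33.17 tcp [463.5 204.2 302.5] yaw 9.8 gap 0.252 ff 40.0 F [ 1.1 -0.3 -2.6] q [ 0.01  0.38 -0.67  1.7   0.26  1.14 -0.56]
[{"offset": [0.001, 0.022, 0.0], "delta_rot": [0.0, 0.1, -0.1]}, {"offset": [0.001, 0.044, 0.0], "delta_rot": [0.0, 0.1, -0.1]}, {"offset": [0.002, 0.065, 0.0], "delta_rot": [0.0, 0.1, -0.2]}, {"offset": [0.003, 0.087, 0.0], "delta_rot": [0.0, 0.1, -0.3]}, {"offset": [0.003, 0.109, 0.0], "delta_rot": [0.0, 0.1, -0.4]}]
```

Second reel is queued at about 247, 58 mm behind the first. I'm advancing the third.

arm_command(series=[{"offset": [0.001,0.022,0],"delta_rot": [0,0,0]},{"offset": [0.001,0.044,0],"delta_rot": [0,0,0]},{"offset": [0.002,0.065,0],"delta_rot": [0,0,0]},{"offset": [0.003,0.087,0],"delta_rot": [0,0,0]},{"offset": [0.003,0.109,0],"delta_rot": [0,0,0]},{"offset": [0.003,0.109,0],"delta_rot": [0,0,0]},{"offset": [0.003,0.109,0],"delta_rot": [0,0,0]}])

```text
time_s: 34.05
tcp_pos: [569.0, 227.4, 303.1]
orientation: [-2.02, -2.406, -0.001]
contact_force: [0.0, 0.5, -3.0]
finger_gap: 0.259
finger_force: 40.0
```

```bash
python3 - <<'E'
from look import *
from fit import held
s=status.state(); t=s['tcp_pos']; z0=t[2]-233.5
p,d,i=shot('scene'); X=cloud(d,i)
r=held('scene',X,(t[0],t[1],np.radians(10)),z0); print(r[0].round(2),np.degrees(r[0][2]).round(1),r[1],r[2].round(2),'org z',z0)
a,b=rw(0,-2,12)[:2]
plan([(a,b,288,10.2,4)])
E
```

```text
[5.6950e+02 2.2532e+02 5.0000e-02 6.6000e+00] 3.1 377 1.82 org z 69.59896046835314
t 34.1 tcp [568.9 227.8 303.4] yaw 10.0 gap 0.257 ff 40.0 F [-0.1 -0.5 -3. ] q [-0.06  0.56 -0.62  1.41  0.33  1.27 -0.53]
[{"offset": [0.0, 0.0, 0.004], "delta_rot": [0.1, 0.0, 0.0]}, {"offset": [-0.001, 0.0, 0.008], "delta_rot": [0.1, 0.0, -0.1]}, {"offset": [-0.001, 0.001, 0.012], "delta_rot": [0.1, 0.0, -0.1]}, {"offset": [-0.002, 0.001, 0.015], "delta_rot": [0.1, 0.0, -0.2]}]
```

arm_command(series=[{"offset": [0,0,0.005],"delta_rot": [0,0,0]},{"offset": [0,0.001,0.01],"delta_rot": [0,0,0]},{"offset": [0,0.001,0.015],"delta_rot": [0,0,0]},{"offset": [0,0.001,0.016],"delta_rot": [0,0,0]},{"offset": [0,0.001,0.017],"delta_rot": [0,0,0]},{"offset": [0,0.001,0.017],"delta_rot": [0,0,0]}])

```text
time_s: 34.85
tcp_pos: [570.6, 229.7, 287.7]
orientation: [2.018, 2.408, 0.007]
contact_force: [-3.2, 1.0, 5.4]
finger_gap: 0.256
finger_force: 40.0
```

arm_command(series=[{"offset": [0,0,0],"delta_rot": [0,0,0]},{"offset": [0,0,0],"delta_rot": [0,0,0]},{"offset": [0,0,0],"delta_rot": [0,0,0]},{"offset": [0,0,0],"delta_rot": [0,0,0]},{"offset": [0,0,-0.04],"delta_rot": [0,0,0]},{"offset": [0,0,-0.08],"delta_rot": [0,0,0]},{"offset": [0,0,-0.08],"delta_rot": [0,0,0]},{"offset": [0,0,-0.08],"delta_rot": [0,0,0]}], fingers=0.2)

```text
time_s: 35.85
tcp_pos: [570.4, 228.3, 365.6]
orientation: [2.018, 2.407, 0.002]
contact_force: [0.8, 0.0, -0.3]
finger_gap: 0.595
finger_force: 0.0
```

```bash
python3 - <<'E'
from look import *
for n in('scene','top'):
    p,d,i=shot(n); X=cloud(d,i); print(n,onrail(X),[t.tolist() for t in tabs(X)])
    L=(X.reshape(-1,3)-[RP[0],RP[1],220])@RR
    m=(L[:,0]>60)&(L[:,0]<150)&(L[:,2]>60)&(L[:,2]<95)&(abs(L[:,1]+60)<60)
    K=L[m]; print('knob',len(K),K.mean(0).round(1) if len(K) else '', 'theta',np.arctan2(K[:,0].mean()-8,K[:,1].mean()+78) if len(K) else '')
k=rw(8+112*np.sin(1.4),-78+112*np.cos(1.4),78); print(k)
plan([(k[0],k[1],365,10.2)])
E
```

```text
scene {25: 20, 35: 19, 235: 13, 245: 33, 255: 4, 295: 18, 305: 30, 315: 2} [[620.0, -39.0, 251.0]]
knob 38 [123.  -66.1  74.2] theta 1.467957116161575
top {235: 18, 245: 40, 255: 6, 295: 33, 305: 32, 315: 3} [[615.0, -40.0, 249.0]]
knob 39 [117.1 -66.3  74.9] theta 1.4636512406406275
[695.68704939 196.79745225 302.84220978]
t 35.95 tcp [570.3 228.  364.8] yaw 10.0 gap 0.598 ff 0.0 F [ 0.8 -0.9 -0.2] q [-0.06  0.53 -0.63  1.29  0.31  1.42 -0.5 ]
[{"offset": [-0.018, 0.039, 0.0], "delta_rot": [0.0, 0.0, -0.1]}, {"offset": [-0.035, 0.079, 0.0], "delta_rot": [0.0, 0.0, -0.1]}, {"offset": [-0.053, 0.118, 0.0], "delta_rot": [0.0, 0.0, -0.2]}]
```

arm_command(series=[{"offset": [-0.018,0.039,0],"delta_rot": [0,0,0]},{"offset": [-0.035,0.079,0],"delta_rot": [0,0,0]},{"offset": [-0.06,0.11,0],"delta_rot": [0,0,0]},{"offset": [-0.06,0.118,0],"delta_rot": [0,0,0]},{"offset": [-0.06,0.118,0],"delta_rot": [0,0,0]},{"offset": [-0.06,0.118,0],"delta_rot": [0,0,0]},{"offset": [-0.06,0.118,0],"delta_rot": [0,0,0]},{"offset": [-0.06,0.118,0],"delta_rot": [0,0,0]},{"offset": [-0.06,0.118,0],"delta_rot": [0,0,0]},{"offset": [-0.06,0.118,0],"delta_rot": [0,0,0]},{"offset": [-0.06,0.118,0],"delta_rot": [0,0,0]},{"offset": [-0.06,0.118,0],"delta_rot": [0,0,0]}])

```text
time_s: 37.45
tcp_pos: [697.4, 190.1, 366.6]
orientation: [2.018, 2.407, 0.004]
contact_force: [0.0, 0.2, -0.5]
finger_gap: 0.6
finger_force: 0.0
```

```bash
python3 - <<'E'
from look import *
p,d,i=shot('scene'); X=cloud(d,i); print(onrail(X))
k=rw(8+112*np.sin(1.46),-78+112*np.cos(1.46),78); print(k)
plan([(k[0],k[1],320,10.2,25),(k[0],k[1],k[2]-16,10.2,15)])
E
```

```text
{85: 13, 95: 30, 235: 14, 245: 31, 255: 5, 295: 19, 305: 29, 315: 2}
[697.78639017 190.44123878 303.42201376]
t 37.5 tcp [697.4 190.1 366.6] yaw 10.0 gap 0.597 ff 0.0 F [-0.3 -0.7  0.1] q [-0.07  0.73 -0.59  0.89  0.38  1.6  -0.34]
[{"offset": [0.0, 0.0, 0.023], "delta_rot": [0.1, -0.1, -0.1]}, {"offset": [0.0, 0.0, 0.047], "delta_rot": [0.1, -0.1, -0.2]}, {"offset": [0.0, 0.0, 0.057], "delta_rot": [0.1, -0.1, -0.2]}, {"offset": [0.0, 0.0, 0.068], "delta_rot": [0.1, -0.1, -0.2]}, {"offset": [0.0, 0.0, 0.079], "delta_rot": [0.1, -0.1, -0.2]}]
```

arm_command(series=[{"offset": [0,0,0.023],"delta_rot": [0,0,0]},{"offset": [0,0,0.047],"delta_rot": [0,0,0]},{"offset": [0,0,0.057],"delta_rot": [0,0,0]},{"offset": [0,0,0.068],"delta_rot": [0,0,0]},{"offset": [0,0,0.079],"delta_rot": [0,0,0]},{"offset": [0,0,0.079],"delta_rot": [0,0,0]}])

```text
time_s: 38.25
tcp_pos: [697.2, 190.1, 286.7]
orientation: [-2.018, -2.407, -0.002]
contact_force: [-0.9, 0.2, -0.4]
finger_gap: 0.597
finger_force: 0.0
```

arm_command(series=[{"offset": [0,0,0],"delta_rot": [0,0,0]},{"offset": [0,0,0],"delta_rot": [0,0,0]},{"offset": [0,0,0],"delta_rot": [0,0,0]},{"offset": [0,0,0],"delta_rot": [0,0,0]},{"offset": [0,0,0],"delta_rot": [0,0,0]},{"offset": [0,0,0],"delta_rot": [0,0,0]},{"offset": [0,0,0],"delta_rot": [0,0,0]},{"offset": [0,0,0],"delta_rot": [0,0,0]},{"offset": [0,0,0],"delta_rot": [0,0,0]},{"offset": [0,0,0],"delta_rot": [0,0,0]},{"offset": [0,0,0],"delta_rot": [0,0,0]},{"offset": [0,0,0],"delta_rot": [0,0,0]}], fingers=-1, force=20)

```text
time_s: 39.75
tcp_pos: [697.7, 190.3, 287.8]
orientation: [2.018, 2.407, 0.005]
contact_force: [2.0, 0.8, 1.3]
finger_gap: 0.186
finger_force: 20.0
```

arm_command(series=[{"offset": [0,0,0],"delta_rot": [0,0,0]},{"offset": [0,0,0],"delta_rot": [0,0,0]},{"offset": [0,0,0],"delta_rot": [0,0,0]},{"offset": [0,0,0],"delta_rot": [0,0,0]},{"offset": [0,0,0],"delta_rot": [0,0,0]},{"offset": [0,0,0],"delta_rot": [0,0,0]},{"offset": [0,0,0],"delta_rot": [0,0,0]},{"offset": [0,0,0],"delta_rot": [0,0,0]},{"offset": [0,0,0],"delta_rot": [0,0,0]},{"offset": [0,0,0],"delta_rot": [0,0,0]},{"offset": [0,0,0],"delta_rot": [0,0,0]},{"offset": [0,0,0],"delta_rot": [0,0,0]}])

```text
time_s: 41.25
tcp_pos: [697.6, 190.4, 287.8]
orientation: [2.018, 2.407, 0.005]
contact_force: [3.3, 1.2, 2.2]
finger_gap: 0.187
finger_force: 20.0
```

```bash
python3 - <<'E'
from look import *
for n in('scene','top'):
    p,d,i=shot(n); X=cloud(d,i); print(onrail(X))
    if n=='scene': cv2.imwrite('pics/s6.png',cv2.resize(p[100:260,200:430,::-1],(0,0),fx=3.3,fy=3.3,interpolation=cv2.INTER_CUBIC))
s=status.state(); L=RR.T@(np.array(s['tcp_pos'])-[RP[0],RP[1],220]); t0=np.arctan2(L[0]-8,L[1]+78); print(L,t0,np.hypot(L[0]-8,L[1]+78))
w=[]
for th in np.linspace(t0,.02,13)[1:]: w.append((*rw(8+112*np.sin(th),-78+112*np.cos(th),L[2]),10.2))
plan(w,step=60)
E
```

```text
{175: 4, 185: 32, 195: 11, 235: 10, 245: 34, 255: 5, 295: 20, 305: 27, 315: 2}
{175: 6, 185: 41, 195: 10, 235: 14, 245: 42, 255: 7, 295: 31, 305: 33, 315: 3}
[119.16680151 -64.30830452  62.37975345] 1.4482499576116854 112.00678677412309
t 41.35 tcp [697.7 190.4 287.7] yaw 10.0 gap 0.186 ff 20.0 F [3.  0.9 1.6] q [-0.04  0.76 -0.58  1.06  0.39  1.42 -0.38]
[{"offset": [0.013, -0.002, 0.001], "delta_rot": [0.2, -0.1, -0.2]}, {"offset": [0.026, -0.006, 0.002], "delta_rot": [0.2, -0.1, -0.2]}, {"offset": [0.038, -0.012, 0.003], "delta_rot": [0.2, -0.1, -0.2]}, {"offset": [0.049, -0.019, 0.004], "delta_rot": [0.2, -0.1, -0.2]}, {"offset": [0.06, -0.027, 0.005], "delta_rot": [0.2, -0.1, -0.2]}, {"offset": [0.069, -0.036, 0.006], "delta_rot": [0.2, -0.1, -0.2]}, {"offset": [0.077, -0.047, 0.007], "delta_rot": [0.2, -0.1, -0.2]}, {"offset": [0.084, -0.058, 0.007], "delta_rot": [0.2, -0.1, -0.2]}, {"offset": [0.09, -0.07, 0.008], "delta_rot": [0.2, -0.1, -0.2]}, {"offset": [0.094, -0.083, 0.008], "delta_rot": [0.2, -0.1, -0.2]}, {"offset": [0.097, -0.096, 0.008], "delta_rot": [0.2, -0.1, -0.2]}, {"offset": [0.098, -0.109, 0.008], "delta_rot": [0.2, -0.1, -0.2]}]
```

View pics/s6.png

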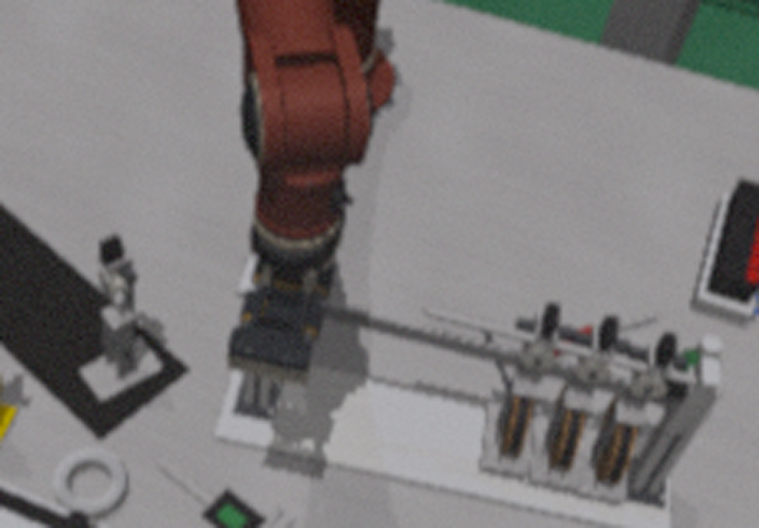

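The crop shows all three reels queued at (515,430), (565,440) and (615,450) against the stop, and the gripper on the knob. I'm letting them settle a moment, then closing the keeper.

arm_command(series=[{"offset": [0,0,0],"delta_rot": [0,0,0]},{"offset": [0,0,0],"delta_rot": [0,0,0]},{"offset": [0,0,0],"delta_rot": [0,0,0]},{"offset": [0,0,0],"delta_rot": [0,0,0]},{"offset": [0,0,0],"delta_rot": [0,0,0]},{"offset": [0,0,0],"delta_rot": [0,0,0]},{"offset": [0,0,0],"delta_rot": [0,0,0]},{"offset": [0,0,0],"delta_rot": [0,0,0]}])

```text
time_s: 42.35
tcp_pos: [697.6, 190.3, 287.7]
orientation: [2.018, 2.407, 0.005]
contact_force: [3.4, 0.9, 2.3]
finger_gap: 0.188
finger_force: 20.0
```

arm_command(series=[{"offset": [0.013,-0.002,0.001],"delta_rot": [0,0,0]},{"offset": [0.026,-0.006,0.002],"delta_rot": [0,0,0]},{"offset": [0.038,-0.012,0.003],"delta_rot": [0,0,0]},{"offset": [0.049,-0.019,0.004],"delta_rot": [0,0,0]},{"offset": [0.06,-0.027,0.005],"delta_rot": [0,0,0]},{"offset": [0.069,-0.036,0.006],"delta_rot": [0,0,0]},{"offset": [0.077,-0.047,0.007],"delta_rot": [0,0,0]},{"offset": [0.084,-0.058,0.007],"delta_rot": [0,0,0]},{"offset": [0.09,-0.07,0.008],"delta_rot": [0,0,0]},{"offset": [0.094,-0.083,0.008],"delta_rot": [0,0,0]},{"offset": [0.097,-0.096,0.008],"delta_rot": [0,0,0]},{"offset": [0.098,-0.109,0.008],"delta_rot": [0,0,0]}])

```text
time_s: 43.85
tcp_pos: [567.7, 279.8, 278.6]
orientation: [-1.995, -2.408, -0.02]
contact_force: [19.8, 17.7, -10.4]
finger_gap: 0.144
finger_force: 20.4
```

```bash
python3 - <<'E'
from look import *
s=status.state(); L=RR.T@(np.array(s['tcp_pos'])-[RP[0],RP[1],220]); print(L,np.arctan2(L[0]-8,L[1]+78)); plan([])
E
```

```text
[ 7.0855764  47.01943368 62.95946924] -0.007314121220649096
t 43.85 tcp [567.7 279.8 278.6] yaw 10.7 gap 0.144 ff 20.4 F [ 19.8  17.7 -10.4] q [-0.14  0.61 -0.63  1.4   0.34  1.24 -0.6 ]
```

arm_command(series=[{"offset": [0,0,0],"delta_rot": [0,0,0]},{"offset": [0,0,0],"delta_rot": [0,0,0]}])

```text
time_s: 44.1
tcp_pos: [568.1, 280.0, 278.6]
orientation: [-1.995, -2.407, -0.021]
contact_force: [1.7, 15.7, -5.4]
finger_gap: 0.14
finger_force: 21.6
```

```bash
python3 - <<'E'
from look import *
s=status.state(); L=RR.T@(np.array(s['tcp_pos'])-[RP[0],RP[1],220]); print(L); plan([])
p,d,i=shot('top'); print(onrail(cloud(d,i)))
cv2.imwrite('pics/t7.png',cv2.resize(p[150:260,60:240,::-1],(0,0),fx=4.2,fy=4.2,interpolation=cv2.INTER_CUBIC))
E
```

```text
[ 7.53041794 47.15280979 62.97284562]
t 44.1 tcp [568.1 280.  278.6] yaw 10.7 gap 0.14 ff 21.6 F [ 1.7 15.7 -5.4] q [-0.14  0.61 -0.62  1.4   0.34  1.24 -0.6 ]
{175: 23, 185: 31, 235: 28, 245: 30, 295: 25, 305: 37, 315: 5}
```

View pics/t7.png

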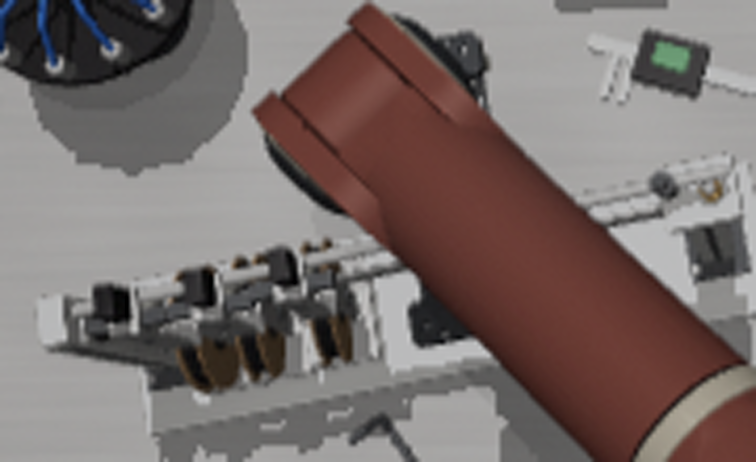

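The top crop shows the keeper bar in line with the hold-down rod, running from the pivot at (662,185) under the arm. The pads have slipped off a little downhill on the knob. I'm opening and lifting off.

arm_command(series=[{"offset": [0,0,0],"delta_rot": [0,0,0]},{"offset": [0,0,0],"delta_rot": [0,0,0]},{"offset": [0,0,0],"delta_rot": [0,0,0]},{"offset": [0,0,-0.03],"delta_rot": [0,0,0]},{"offset": [0,0,-0.07],"delta_rot": [0,0,0]},{"offset": [0,-0.05,-0.1],"delta_rot": [0,0,0]},{"offset": [0,-0.1,-0.12],"delta_rot": [0,0,0]},{"offset": [0,-0.14,-0.12],"delta_rot": [0,0,0]},{"offset": [0,-0.14,-0.12],"delta_rot": [0,0,0]}], fingers=0.1)

```text
time_s: 45.28
tcp_pos: [431.8, 242.6, 400.1]
orientation: [2.015, 2.408, 0.001]
contact_force: [0.7, 0.2, -0.4]
finger_gap: 0.55
finger_force: 0.0
```

```bash
python3 - <<'E'
from look import *
plan([])
for n in('scene','top'):
    p,d,i=shot(n); X=cloud(d,i); print(onrail(X),[t.tolist() for t in tabs(X)])
    L=(X.reshape(-1,3)-[RP[0],RP[1],220])@RR
    m=(L[:,0]>-30)&(L[:,0]<150)&(L[:,2]>58)&(L[:,2]<95)&(abs(L[:,1])<70)
    K=L[m]; print('knob',len(K),K.mean(0).round(1) if len(K) else '', 'theta',np.arctan2(K[:,0].mean()-8,K[:,1].mean()+78) if len(K) else '')
    if n=='scene': cv2.imwrite('pics/s8.png',cv2.resize(p[120:260,240:430,::-1],(0,0),fx=4,fy=4,interpolation=cv2.INTER_CUBIC))
E
```

```text
t 45.27 tcp [431.8 242.6 400.1] yaw 10.1 gap 0.55 ff 0.0 F [ 0.7  0.2 -0.4] q [-0.06  0.3  -0.69  1.54  0.19  1.37 -0.59]
{25: 9, 35: 15, 175: 6, 185: 28, 195: 10, 235: 19, 245: 27, 295: 18, 305: 26, 315: 2} [[620.0, -39.0, 251.0]]
knob 39 [12.2 33.3 73.3] theta 0.037619284512990556
{25: 13, 35: 11, 45: 2, 175: 4, 185: 46, 195: 10, 235: 29, 245: 30, 295: 26, 305: 37, 315: 6} [[615.0, -40.0, 249.0]]
knob 28 [ 8.6 31.  74.3] theta 0.005282656074872123
```

View pics/s8.png

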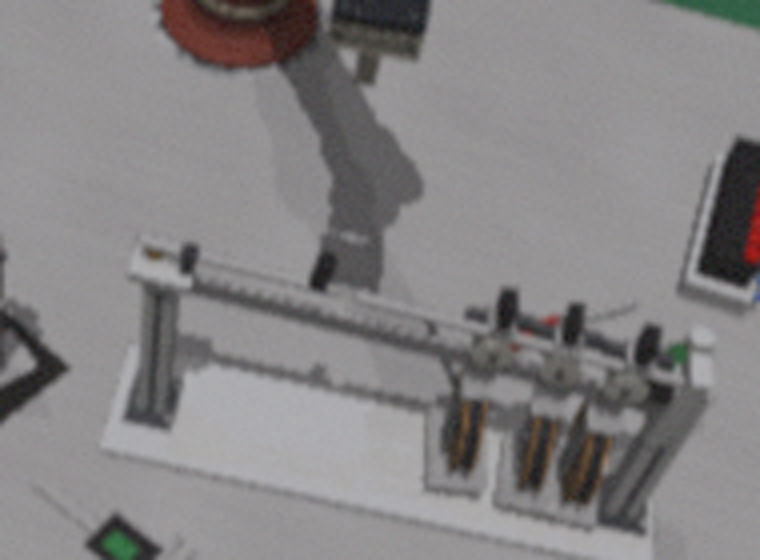

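The crop shows the keeper bar in line, with its knob at (323,270), and three reels hanging at (465,435), (540,450) and (587,465), maybe still swaying. I'll wait and recheck before handing in.

arm_command(series=[{"offset": [0,0,0],"delta_rot": [0,0,0]},{"offset": [0,0,0],"delta_rot": [0,0,0]},{"offset": [0,0,0],"delta_rot": [0,0,0]},{"offset": [0,0,0],"delta_rot": [0,0,0]},{"offset": [0,0,0],"delta_rot": [0,0,0]},{"offset": [0,0,0],"delta_rot": [0,0,0]},{"offset": [0,0,0],"delta_rot": [0,0,0]},{"offset": [0,0,0],"delta_rot": [0,0,0]},{"offset": [0,0,0],"delta_rot": [0,0,0]},{"offset": [0,0,0],"delta_rot": [0,0,0]},{"offset": [0,0,0],"delta_rot": [0,0,0]},{"offset": [0,0,0],"delta_rot": [0,0,0]}])

```text
time_s: 46.88
tcp_pos: [435.0, 243.2, 399.2]
orientation: [2.018, 2.407, 0.004]
contact_force: [-0.6, 0.2, 0.7]
finger_gap: 0.552
finger_force: 0.0
```

arm_command(series=[{"offset": [0,0,0],"delta_rot": [0,0,0]},{"offset": [0,0,0],"delta_rot": [0,0,0]},{"offset": [0,0,0],"delta_rot": [0,0,0]},{"offset": [0,0,0],"delta_rot": [0,0,0]},{"offset": [0,0,0],"delta_rot": [0,0,0]},{"offset": [0,0,0],"delta_rot": [0,0,0]},{"offset": [0,0,0],"delta_rot": [0,0,0]},{"offset": [0,0,0],"delta_rot": [0,0,0]},{"offset": [0,0,0],"delta_rot": [0,0,0]},{"offset": [0,0,0],"delta_rot": [0,0,0]},{"offset": [0,0,0],"delta_rot": [0,0,0]},{"offset": [0,0,0],"delta_rot": [0,0,0]}])

```text
time_s: 48.38
tcp_pos: [435.0, 243.2, 399.2]
orientation: [2.018, 2.407, 0.004]
contact_force: [0.4, -0.9, -0.3]
finger_gap: 0.549
finger_force: 0.0
```

```bash
python3 - <<'E'
from look import *
P=[]
for k in range(3):
    p,d,i=shot('scene'); P.append(p); X=cloud(d,i); print(onrail(X))
    if k==0:
        L=(X.reshape(-1,3)-[RP[0],RP[1],220])@RR
        for y0 in(190,248,306):
            a=L[(abs(L[:,0])<16)&(L[:,2]>60)&(L[:,2]<90)&(abs(L[:,1]-y0)<25)].mean(0); b=L[(abs(L[:,0])<50)&(L[:,2]>-150)&(L[:,2]<-65)&(abs(L[:,1]-y0)<26)].mean(0); print('tab',a.round(1),'reel',b.round(1))
cv2.imwrite('pics/s9.png',cv2.resize(P[-1][170:260,320:430,::-1],(0,0),fx=6,fy=6,interpolation=cv2.INTER_CUBIC))
E
```

```text
{25: 10, 35: 14, 45: 2, 175: 5, 185: 32, 195: 11, 235: 18, 245: 23, 295: 15, 305: 31, 315: 2}
tab [  6.1 185.7  76.9] reel [ 23.3 201.5 -95.4]
tab [  4.9 241.1  77.4] reel [ 25.1 264.4 -91.5]
tab [  6.7 302.6  77. ] reel [  20.7  308.8 -104.5]
{25: 10, 35: 16, 45: 3, 175: 4, 185: 36, 195: 11, 235: 19, 245: 23, 255: 2, 295: 17, 305: 29, 315: 3}
{25: 10, 35: 17, 175: 4, 185: 35, 195: 11, 235: 18, 245: 24, 295: 15, 305: 30}
```

View pics/s9.png

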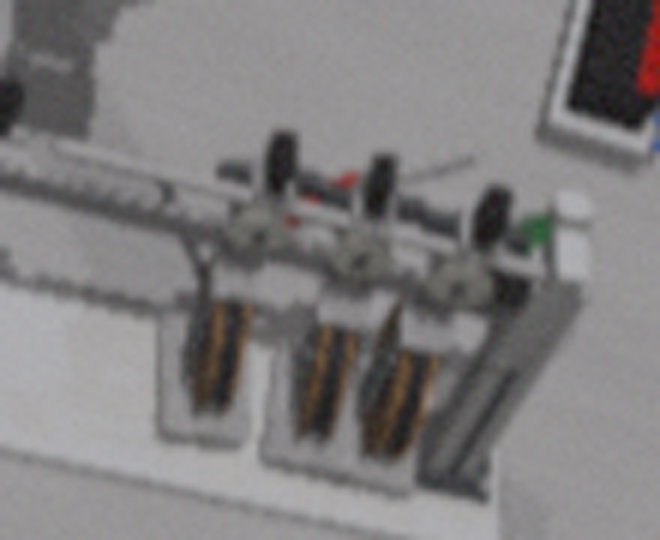

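The rail crop shows tabs at (282,160), (380,185) and (490,215), and the first reel's fork (400,400) leans slightly uphill. I'll measure each carrier's full pose before handing in.

```bash
cat > pose.py <<'E'
from look import *
from fit import carrier
from scipy.optimize import least_squares
def six(X,y0,tz=0):
    p0=rw(0,y0,12); X=X.reshape(-1,3); X=X[~np.isnan(X[:,0])]; X=X[(np.linalg.norm(X[:,:2]-p0[:2],axis=1)<75)&(X[:,2]>45)]
    q=np.r_[p0,0,0,0]
    def loc(q,Y): return (Y-q[:3])@(Rn.from_rotvec(q[3:])*Rn.from_euler('z',RP[2])).as_matrix()+[0,0,177]
    own=lambda L:(abs(L[:,1])<29)&(abs(L[:,0])<55)
    for th in(18,12,8,6):
        L=loc(q,X); Y=X[own(L)&(abs(carrier(L))<th)]
        q=least_squares(lambda v:np.r_[carrier(loc(v,Y)),v[3:]*10],q,loss='soft_l1',f_scale=2,x_scale=[1,1,1,.01,.01,.01]).x
    R=(Rn.from_rotvec(q[3:])*Rn.from_euler('z',RP[2])); l=RR.T@(q[:3]-[RP[0],RP[1],220])
    zl=Rn.from_euler('z',-RP[2]).apply(R.as_matrix()[:,2])
    return 'axle',l.round(1),'z-axis in rail xy',zl.round(2),'yaw',np.degrees(R.as_euler('ZYX')[0]-RP[2]).round(1),len(Y)
if __name__=='__main__':
    C={n:shot(n) for n in('scene','top')}
    C={n:cloud(d,i) for n,(p,d,i) in C.items()}
    for y0 in(194,252,310):
        for n in C: print(y0,n,*six(C[n],y0))
        print(y0,'both',*six(np.concatenate([C[n].reshape(-1,3) for n in C]),y0))
E
python3 pose.py
```

```text
194 scene axle [  9.8 193.6  18.5] z-axis in rail xy [ 0.1  -0.01  0.99] yaw 0.1 493
194 top axle [  1.9 193.7  11.4] z-axis in rail xy [ 0.03 -0.01  1.  ] yaw 11.1 194
194 both axle [  2.8 193.3  14.1] z-axis in rail xy [ 0.04 -0.01  1.  ] yaw 12.6 673
252 scene axle [  3.3 251.1  19.3] z-axis in rail xy [ 0.05 -0.16  0.98] yaw -22.1 395
252 top axle [2.000e-01 2.528e+02 1.110e+01] z-axis in rail xy [-0.01 -0.07  1.  ] yaw -5.4 277
252 both axle [ -0.  252.8  12.2] z-axis in rail xy [ 0.01 -0.09  1.  ] yaw 3.5 651
310 scene axle [ 10.4 310.   17.9] z-axis in rail xy [0.13 0.01 0.99] yaw -0.8 468
310 top axle [  2.2 310.2  11.3] z-axis in rail xy [-0.01 -0.01  1.  ] yaw -0.6 391
310 both axle [  2.3 309.3  12.1] z-axis in rail xy [0.02 0.01 1.  ] yaw 4.4 807
```

All three axles sit on their seats, at y of about 194, 252 and 310 mm and z of about 12 mm. Tilt is at most about 0.1 rad, apart from a scene-camera-only reading of about 0.17. They are at rest, the keeper is shut and the empty is unmoved. I'm handing in.

```bash
python3 -c "
from workcell import ticket
print(ticket.sign_off())"
```

```text
the job is handed in; nothing more can be done
None
```

I handed the job in after 48 s of robot time: all three reel carriers present hang queued at the stop, the keeper bar is shut in its detent, and the empty carrier has not been moved; `sign_off` returned no verdict.

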